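Put the lids back on the bean canisters

TASK

The cupping is over: close the four open bean canisters so the beans stay fresh, each with the wooden lid of its own shape and size, set fully home so that it sits level with its plug in the mouth. Lower every lid into place rather than dropping it, and leave all the canisters and the cupping glass standing where they are.

Things in the scene. Friction and masses are not known exactly. Their poses are not given: they have to be found in the camera images.
- lid_round_large: Loose wooden lid, right way up; heights above its origin (centre of the plug's underside, z up): plug 0 to 10 mm, flat plate 10 to 18, darker knob to grip 18 to 42. Seated, the plate rests on the rim: its origin 52 mm above the canister's. Round and large: plate 96 mm across, plug 68 mm, round knob 22 mm across. For canister_round_large.
- lid_round_small: Loose wooden lid, right way up; heights above its origin (centre of the plug's underside, z up): plug 0 to 10 mm, flat plate 10 to 18, darker knob to grip 18 to 42. Seated, the plate rests on the rim: its origin 52 mm above the canister's. Round and small: plate 70 mm across, plug 42 mm, round knob 22 mm across. For canister_round_small.
- lid_square: Loose wooden lid, right way up; heights above its origin (centre of the plug's underside, z up): plug 0 to 10 mm, flat plate 10 to 18, darker knob to grip 18 to 42. Seated, the plate rests on the rim: its origin 52 mm above the canister's. Square: plate 84 x 84 mm, plug 56 x 56 mm, square knob 22 x 22 mm; x and y run along the sides of plate and knob. For canister_square.
- lid_oblong: Loose wooden lid, right way up; heights above its origin (centre of the plug's underside, z up): plug 0 to 10 mm, flat plate 10 to 18, darker knob to grip 18 to 42. Seated, the plate rests on the rim: its origin 52 mm above the canister's. Oblong: plate 112 mm (along x) x 70 mm (y), plug 84 x 42 mm, knob a bar 40 mm (x) x 20 mm (y). For canister_oblong.
- canister_round_large: An open white stoneware canister, loose and standing on the table, 62 mm high, 5 mm walls, roasted beans inside up to 41 mm. Origin: centre of its underside, z up. Round, 90 mm across outside, mouth 80 mm.
- canister_round_small: An open white stoneware canister, loose and standing on the table, 62 mm high, 5 mm walls, roasted beans inside up to 41 mm. Origin: centre of its underside, z up. Round, 64 mm across outside, mouth 54 mm.
- canister_square: An open white stoneware canister, loose and standing on the table, 62 mm high, 5 mm walls, roasted beans inside up to 41 mm. Origin: centre of its underside, z up. Square, 78 x 78 mm outside, mouth 68 x 68 mm; x and y run along its sides.
- canister_oblong: An open white stoneware canister, loose and standing on the table, 62 mm high, 5 mm walls, roasted beans inside up to 41 mm. Origin: centre of its underside, z up. Oblong, 106 mm (along x) x 64 mm (y) outside, mouth 96 x 54 mm.
- canister_closed: A round white stoneware canister, 78 mm across, that is already closed with its own wooden lid (one piece here, loose on the table, 94 mm high with the knob). Not part of the job: leave it. Origin: centre of its underside, z up.
- cupping_glass: An empty clear cupping glass, mouth 84 mm across, 68 mm high, standing loose on the table. Not part of the job: leave it. Origin: centre of its underside, z up.
There are look-alikes about, which are no part of the job. What is shaped like the lid_round_large but orange or red is not meant.

How it is judged (in metres and radians):
At the end, for the whole second after the job is handed in: Each of the four lids sits in its own canister: centres within 10 mm sideways, the lid's origin 48 to 55 mm above the canister's (52 mm when seated), lids and canisters within 4 degrees of level, released and at rest (under 20 mm/s) (horizontal distance between lid_round_large and canister_round_large below 0.01 m and z of lid_round_large in the frame of canister_round_large between 0.048 and 0.055 m and angle between each of lid_round_large, canister_round_large, lid_round_small, canister_round_small, lid_square, canister_square, lid_oblong, canister_oblong's own z axis and vertical below 0.07 rad and linear speed of each of lid_round_large, canister_round_large, lid_round_small, canister_round_small, lid_square, canister_square, lid_oblong, canister_oblong below 0.02 m/s and horizontal distance between lid_round_small and canister_round_small below 0.01 m and z of lid_round_small in the frame of canister_round_small between 0.048 and 0.055 m and horizontal distance between lid_square and canister_square below 0.01 m and z of lid_square in the frame of canister_square between 0.048 and 0.055 m and horizontal distance between lid_oblong and canister_oblong below 0.01 m and z of lid_oblong in the frame of canister_oblong between 0.048 and 0.055 m); the robot touches nothing.
It fails at once if a lid is let go more than 20 mm above its seat over its canister (dropped on) ((contact force between lid_round_large and the fingers below 0.05 N and horizontal distance between lid_round_large and canister_round_large below 0.04 m and z of lid_round_large in the frame of canister_round_large above 0.073 m) or (contact force between lid_round_small and the fingers below 0.05 N and horizontal distance between lid_round_small and canister_round_small below 0.04 m and z of lid_round_small in the frame of canister_round_small above 0.073 m) or (contact force between lid_square and the fingers below 0.05 N and horizontal distance between lid_square and canister_square below 0.04 m and z of lid_square in the frame of canister_square above 0.073 m) or (contact force between lid_oblong and the fingers below 0.05 N and horizontal distance between lid_oblong and canister_oblong below 0.04 m and z of lid_oblong in the frame of canister_oblong above 0.073 m)).
It fails at once if an open canister is pushed more than 30 mm from its place or tipped over (distance of any of canister_round_large, canister_round_small, canister_square, canister_oblong from where it was at the start of the episode above 0.03 m or angle between any of canister_round_large, canister_round_small, canister_square, canister_oblong's own z axis and vertical above 0.5 rad).
It fails at once if the closed canister is pushed more than 30 mm from its place or tipped over (distance of canister_closed from where it was at the start of the episode above 0.03 m or angle between canister_closed's own z axis and vertical above 0.5 rad).
It fails at once if the cupping glass is pushed more than 30 mm from its place or tipped over (distance of cupping_glass from where it was at the start of the episode above 0.03 m or angle between cupping_glass's own z axis and vertical above 0.5 rad).
It also fails if it takes over 106 s, if anything falls off the work surface, if the arm or the gripper's body presses on something with over 40 N, if the wrist force passes 120 N, or if a joint passes its speed limit or range.

ROBOT

A 7-joint arm with a two-finger parallel gripper is mounted at the origin on the work surface. World frame = base frame: x ahead of the robot, y to its left, z up, the work surface at z = 0. Lengths are in mm, angles in rad, forces in N, time in s.
With the tool pointing down it reaches from about 400 to 925 mm from the base axis. Payload 4.1 kg.
Tool frame: the origin (TCP) lies midway between the tips of the shut fingers; the grasp point (between the pads) lies 19 mm behind it (arm.pinch_z is the distance from the TCP to the grasp point, in mm); z points along the fingers, x is the direction in which the jaws open and shut, and the axes are right-handed (so a half turn about z gives the same grasp; the last joint's range is limited). The gripper opens to 85 mm and grips with 20 to 120 N. Pads are 22 mm wide; open, the fingers measure 114 mm over their backs; the gripper's body (76 mm by 85 mm) begins 54 mm behind the grasp point. The pads swing forward as they close: fully open they stand 13 mm farther back than shut.
Start: joints at [1.237, 0.398, 0.045, 1.537, -0.019, 1.207, -0.051], TCP at [151.257, -632.194, 201.947] pointing down, gripper open.
Joint ranges: [-2.82, 2.82], [-0.49, 2.23], [-1.37, 1.46], [0, 2.46], [-1.36, 4.5], [0.23, 2], [-2.94, 2.94]. Speed limits (rad/s): [2.57, 2.57, 3.14, 3.14, 3.14, 3.14, 3.14].

INTERFACE

Orientations are given as a unit quaternion [x, y, z, w].
In Python, from workcell import arm gives the robot as it stands.
- The arm moves only by the shell command python3 -m creep 'ROWS' [OPENING] [FORCE]. ROWS is JSON, a list of rows, each a list of 2 entries, a list of its own where there are three numbers: the shift along the world's x, y, z in m, then the turn, a rotation vector about the world's x, y, z in rad. A call has 1 to 5 rows; each row shifts and turns the pose as measured when the row begins; what a row does not reach is not made up. A row lasts 1/12 s, in which the tool goes at most 41.7 mm and 7.16 degrees, less where a joint would pass 70% of its speed; a pose out of reach is approached as far as the arm can. A call is refused whole if a number of a shift passes 0.0417 or a number of a turn 0.125, either way. A call with a gripper value outside its range is refused whole. OPENING is the closure, from 0 (fully open) to 1 (shut), set as the call begins (- or left out, the last holds). The fingers move at their own pace and stop on an object; FORCE is the grip in N (left out, the last holds). Time passes only in rows, so rows that do not move let the fingers close. It gives the time, the measured TCP pose, the force and the opening at its end, in the units of the state.
- arm.get_state(): the state, without advancing time (a new reading comes with each control period).
- arm.get_image(name): name is "scene" or "top"; returns a dict with "pixels" (480x640x3 uint8, red, green, blue), "camera_matrix" (3x3 intrinsics, pixels), "world_from_camera" (4x4, takes a point from camera to world coordinates). Camera axes: x right, y down, z forward; pixel columns grow to the right and rows downward; lengths in mm; the calibration is good to about 2 mm. A picture is of the moment at which its call begins. There is no depth.
- arm.sign_off(): hands the job in, once; it reports no verdict.
Trained networks look in a picture, given as the dict that the camera call returned (one of the last four; its "shot" number tells which), for a name from the list of things; names that differ only in an ending like _2 or _b are one class to them, and where a whole thing is asked for, a point or a joint stands for the part that bears it (a point fixed in the world has none). Each returns a list of dicts, best first, with "conf" (0 to 1); they miss things now and then, are a little off and sometimes report something else, mostly with a low value. They report only what shows in the picture. A call takes as long as a camera call. They do not tell look-alikes from the thing itself.
- arm.masks_of(picture, query): "mask" (480x640 bool, what is visible of it).
- arm.mark_of(picture, query): "location" ([x, y, z] in mm, in the coordinates of the camera as it stood for that picture, good to about 4 mm: a listed point, or the origin of a listed thing).
The state is a dict: "time_s": time; "q": joint angles; "joint_vel": joint speeds; "effort": joint torques, N m; "tcp_pos": TCP position; "orientation": TCP orientation; "force": force on the tool from outside, world axes, zero at the start; "torque": the same for the moment, N m; "grip_width": opening from 0.0 (shut) to 1.0 (fully open).
Only numpy, scipy, OpenCV 4.12 (cv2) and the standard library are available. Lean on these libraries where they do the work, as an engineer would, in place of code of your own. Each camera call takes 0.05 s, during which the arm holds its last target.

## Working session

There is one attempt and no reset: what is moved stays moved. The work goes in short steps, Python scripts to look and compute and a shell command to move; the robot and the scene stay as the last step left them, time stands still between calls to the robot, and variables do not carry over. Pictures are saved under pics/ and viewed, and the job is handed in when it is done.

```bash
mkdir -p pics; ls; cat > h.py <<'E'
from workcell import arm
import numpy as np, cv2
def snap(name,fn):
    p=arm.get_image(name); cv2.imwrite('pics/'+fn,p['pixels'][:,:,::-1]); return p
def world(p,loc):
    return (p['world_from_camera']@np.r_[loc,1])[:3]
def ray(p,u,v,z):
    K=p['camera_matrix'];T=p['world_from_camera']
    d=T[:3,:3]@np.linalg.inv(K)@[u,v,1]; o=T[:3,3]
    return o+d*(z-o[2])/d[2]
def proj(p,w):
    c=np.linalg.inv(p['world_from_camera'])@np.r_[w,1]; q=p['camera_matrix']@c[:3]; return q[:2]/q[2]
names=["lid_round_large","lid_round_small","lid_square","lid_oblong","canister_round_large","canister_round_small","canister_square","canister_oblong","canister_closed","cupping_glass"]
E
python3 - <<'E'
from h import *
print(arm.get_state())
for c in ("top","scene"):
    p=snap(c,c+'0.png')
    for n in names:
        for d in arm.mark_of(p,n)[:4]:
            w=world(p,d['location']); print(c,n,round(d['conf'],2),w.round(0),proj(p,w).round(0))
E
```

```text
pics
{'time_s': 0.0, 'q': array([ 1.2370314 ,  0.39921019,  0.04503893,  1.5378828 , -0.01868087,
        1.20690531, -0.05069098]), 'joint_vel': array([-0.00189191,  0.00098402,  0.000372  , -0.00120177, -0.00090176,
        0.00095559,  0.00109791]), 'effort': array([-7.09065489e-06, -4.75122929e+01,  1.36441302e+00, -2.54222131e+01,
        1.13694990e-02,  9.47177847e-03,  8.86409367e-06]), 'tcp_pos': array([ 151.04459384, -631.49063955,  200.8506408 ]), 'orientation': array([ 7.85090118e-01, -6.19380757e-01, -8.25307370e-04, -5.50891342e-04]), 'force': array([-0.5035476 ,  0.62065012, -0.05749525]), 'torque': array([0.0711828 , 0.02423416, 0.0047793 ]), 'grip_width': 1.0023462001182404}
top lid_round_large 0.94 [745. 246.  -5.] [217. 165.]
top lid_round_large 0.89 [339. 415.  -2.] [140. 326.]
top lid_round_large 0.83 [293. 244.  -2.] [210. 347.]
top lid_round_large 0.81 [438. 139.  -2.] [255. 287.]
top lid_round_small 0.79 [ 580. -384.    0.] [469. 233.]
top lid_square 0.9 [578. 378.  -3.] [160. 229.]
top lid_oblong 0.61 [573.  76.  -2.] [282. 233.]
top canister_round_large 0.65
[... 684 characters left out ...]
[381. 158.]
scene lid_round_large 0.67 [335. 419.  -0.] [443. 158.]
scene lid_round_large 0.59 [746. 249.  -1.] [442. 293.]
scene lid_round_small 0.71 [ 579. -385.   -2.] [164. 288.]
scene lid_square 0.83 [582. 378.   1.] [465. 228.]
scene lid_oblong 0.75 [571.  72.  -3.] [349. 248.]
scene canister_round_large 0.89 [437.  -6.   1.] [307. 212.]
scene canister_round_large 0.56 [581. 380.   3.] [465. 227.]
scene canister_round_large 0.52 [ 587. -227.    0.] [230. 277.]
scene canister_round_small 0.75 [593. -77.  -2.] [292. 267.]
scene canister_oblong 0.9 [ 590. -227.    1.] [231. 277.]
scene cupping_glass 0.71 [ 443. -295.    1.] [197. 234.]
scene cupping_glass 0.51 [591. -76.  -2.] [292. 266.]
```

View pics/top0.png

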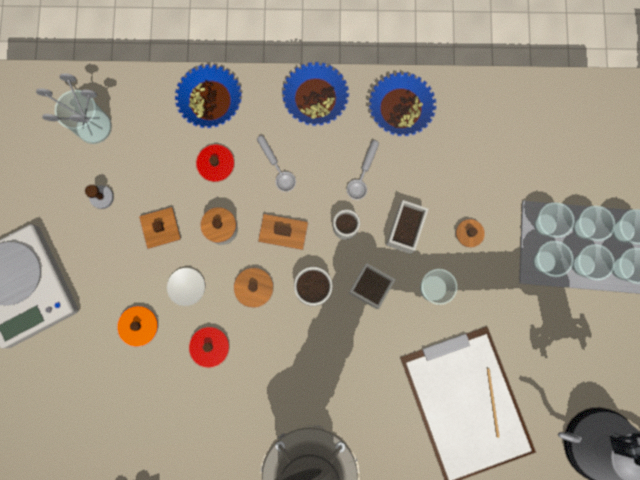

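View pics/scene0.png

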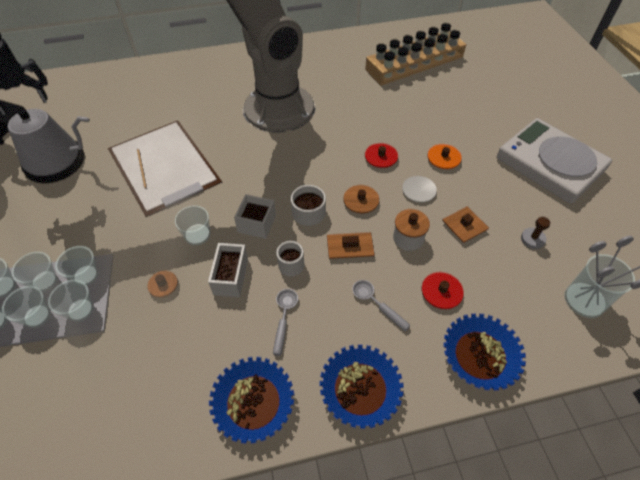

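The wooden `lid_round_large` candidates in the top view are:
- the wooden one at (253,287), which fits: loose wood, 96 mm plate
- red at (215,162) and (209,346), and orange at (138,325), which are excluded by colour
- the wooden top at (218,224), which is the closed canister; it stands tall in the scene view at (411,225)

Next I'll fit the poses against the masks and enlarge a crop.

```bash
cat > fit.py <<'E'
from h import *
from scipy.optimize import minimize
def circ(r): a=np.linspace(0,2*np.pi,40,endpoint=False); return np.c_[r*np.cos(a),r*np.sin(a)]
def rect(a,b): return np.array([[-a,-b],[a,-b],[a,b],[-a,b]])/2.
S={"round_large":(circ(48),circ(34),circ(11),circ(45)),"round_small":(circ(35),circ(21),circ(11),circ(32)),
"square":(rect(84,84),rect(56,56),rect(22,22),rect(78,78)),"oblong":(rect(112,70),rect(84,42),rect(40,20),rect(106,64))}
def parts(n):
    k,s=n.split('_',1); P=S[s]
    if k=='lid': return [(P[0],10,18),(P[1],0,10),(P[2],18,42)]
    return [(P[3],0,62)]
def outl(p,n,x,y,yaw,z0=0):
    c,s=np.cos(yaw),np.sin(yaw);R=np.array([[c,s],[-s,c]]);o=[]
    for poly,a,b in parts(n):
        q=poly@R+[x,y]
        pts=np.array([proj(p,[*u,z+z0]) for z in (a,b) for u in q],np.float32)
        o.append(cv2.convexHull(pts)[:,0])
    return o
def render(p,n,v,box,k=4,z0=0):
    x0,y0,x1,y1=box; m=np.zeros(((y1-y0)*k,(x1-x0)*k),np.uint8)
    for h in outl(p,n,*v,z0=z0):
        cv2.fillPoly(m,[np.round(((h+0.5-[x0,y0])*k)*16).astype(np.int32)],255,shift=4)
    return cv2.resize(m,(x1-x0,y1-y0),interpolation=cv2.INTER_AREA)/255.
def fit(obs,n,x0,round_,z0=0):
    # obs list of (p,mask)
    bx=[]
    for p,m in obs:
        ys,xs=np.where(m); bx.append((max(xs.min()-12,0),max(ys.min()-12,0),min(xs.max()+13,640),min(ys.max()+13,480)))
    def cost(v):
        v=(v[0],v[1],0 if round_ else v[2]/50); c=0
        for (p,m),b in zip(obs,bx):
            r=render(p,n,v,b,z0=z0); mm=m[b[1]:b[3],b[0]:b[2]].astype(float)
            c+=np.abs(r-mm).sum()/mm.sum()
        return c/len(obs)
    best=None
    for yw in ([0] if round_ else np.arange(-90,90,22.5)*np.pi/180):
        r=minimize(cost,[x0[0],x0[1],yw*50],method='Nelder-Mead',options=dict(initial_simplex=np.array([[0,0,0],[8,0,0],[0,8,0],[0,0,10]])+[x0[0],x0[1],yw*50],xatol=.1,fatol=1e-4))
        if best is None or r.fun<best.fun: best=r
    return best.x[0],best.x[1],best.x[2]/50,best.fun
E
cat > m0.py <<'E'
from fit import *
init={"lid_round_large":(438,139),"lid_round_small":(580,-384),"lid_square":(580,378),"lid_oblong":(572,74),"canister_round_large":(438,-3),"canister_round_small":(592,-76),"canister_square":(443,-141),"canister_oblong":(586,-227)}
P={c:arm.get_image(c) for c in("top","scene")}
im={c:P[c]['pixels'][:,:,::-1].copy() for c in P}
for n,i in init.items():
    obs=[]
    for c,p in P.items():
        t=proj(p,[*i,30]);b=None
        for d in arm.masks_of(p,n):
            ys,xs=np.where(d['mask'])
            if len(xs)and np.hypot(xs.mean()-t[0],ys.mean()-t[1])<12: b=d;break
        if b is None: print(n,c,'no mask'); continue
        o=(p,b['mask']); obs.append(o)
        r=fit([o],n,i,'round' in n); print('   ',c,n,round(b['conf'],2),int(b['mask'].sum()),np.round(r,3))
    if obs:
        r=fit(obs,n,i,'round' in n); print(n,np.round(r,3), 'yawdeg',round(np.degrees(r[2]),1))
        for c,p in P.items():
            for h in outl(p,n,*r[:3]): cv2.polylines(im[c],[np.round(h*16).astype(np.int32)],True,(0,255,0),1,cv2.LINE_AA,4)
cv2.imwrite('pics/fit_top.png',cv2.resize(im['top'][180:340,130:530],(800,320),interpolation=cv2.INTER_CUBIC))
cv2.imwrite('pics/fit_scene.png',cv2.resize(im['scene'][160:320,120:520],(800,320),interpolation=cv2.INTER_CUBIC))
E
python3 m0.py
```

```text
top lid_round_large 0.85 1299 [4.37801e+02 1.42395e+02 4.20000e-02 4.20000e-02]
    scene lid_round_large 0.66 823 [4.33818e+02 1.41906e+02 2.30000e-02 5.20000e-02]
lid_round_large [4.36408e+02 1.42040e+02 6.40000e-02 6.40000e-02] yawdeg 3.7
    top lid_round_small 0.61 657 [ 5.78816e+02 -3.83765e+02  2.20000e-02  5.20000e-02]
    scene lid_round_small 0.72 645 [ 5.75846e+02 -3.84432e+02  8.00000e-02  6.50000e-02]
lid_round_small [ 5.77667e+02 -3.83879e+02  1.05000e-01  6.80000e-02] yawdeg 6.0
    top lid_square 0.79 1189 [5.80232e+02 3.76001e+02 2.90000e-01 3.70000e-02]
    scene lid_square 0.84 925 [ 5.77544e+02  3.76416e+02 -1.27100e+00  5.70000e-02]
lid_square [ 5.79193e+02  3.76220e+02 -1.27500e+00  6.30000e-02] yawdeg -73.0
    top lid_oblong 0.74 1333 [5.74864e+02 7.37270e+01 1.41300e+00 3.70000e-02]
    scene lid_oblong 0.89 1094 [ 5.7168e+02  7.3814e+01 -1.7430e+00  6.2000e-02]
lid_oblong [5.73965e+02 7.36960e+01 1.41300e+00 6.00000e-02] yawdeg 80.9
    top canister_round_large 0.63 1187 [ 4.40315e+02 -1.23700e+00  1.10000e-02  3.40000e-02]
    scene canister_round_large 0.6
[... 235 characters left out ...]
    scene canister_round_small 0.61 791 [ 5.88862e+02 -7.84620e+01  9.20000e-02  9.20000e-02]
canister_round_small [ 5.90471e+02 -7.84600e+01  1.06000e-01  7.70000e-02] yawdeg 6.1
    top canister_square 0.92 1160 [ 4.42889e+02 -1.40343e+02 -2.08800e+00  5.80000e-02]
    scene canister_square 0.72 1381 [ 4.40935e+02 -1.40883e+02 -5.12000e-01  2.70000e-02]
canister_square [ 4.42198e+02 -1.40796e+02 -5.21000e-01  4.70000e-02] yawdeg -29.9
    top canister_oblong 0.6 1388 [ 5.87354e+02 -2.26228e+02 -3.26000e-01  3.70000e-02]
    scene canister_oblong 0.82 1728 [ 5.85238e+02 -2.25713e+02 -3.31000e-01  2.60000e-02]
canister_oblong [ 5.86258e+02 -2.25828e+02 -3.30000e-01  3.60000e-02] yawdeg -18.9
```

View pics/fit_top.png

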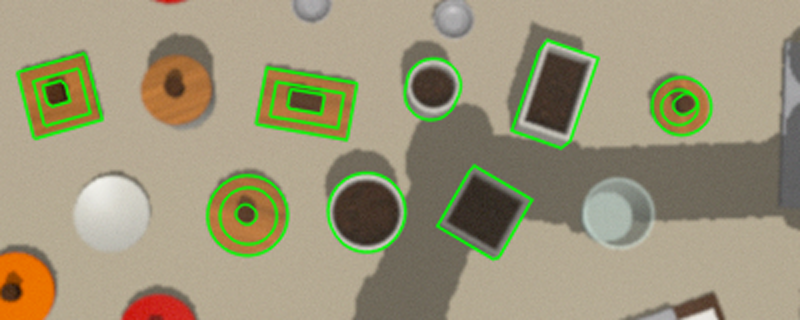

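View pics/fit_scene.png

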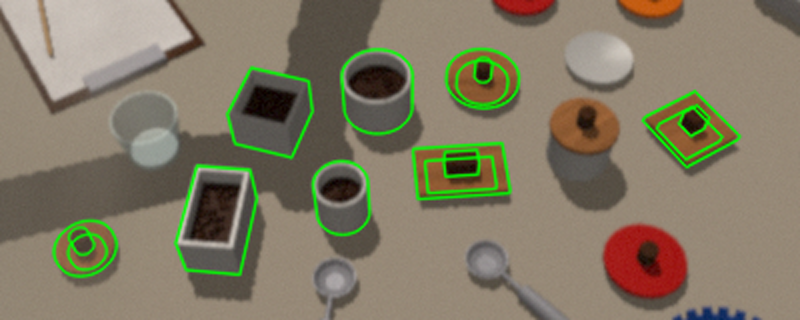

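All eight poses fit both views. The large wooden lid shows in the crop at (248,215): plain wood, and its size matches. The red, orange and white look-alikes lie elsewhere. I'll start with the small round lid.

```bash
python3 -m creep '[[[0.015,0.005,0.03],[0,0,0]],[[0.03,0.018,0],[0,0,0]],[[0.03,0.018,0],[0,0,0]],[[0.03,0.018,0],[0,0,0]],[[0.03,0.018,0],[0,0,0]]]' 0.4 40
python3 -m creep '[[[0.03,0.018,0],[0,0,0]],[[0.03,0.018,0],[0,0,0]],[[0.03,0.018,0],[0,0,0]],[[0.03,0.018,0],[0,0,0]],[[0.03,0.018,0],[0,0,0]]]'
```

```text
time_s: 2.42
tcp_pos: [276.8, -558.3, 232.9]
orientation: [0.778, -0.628, -0.002, 0.004]
force: [0.4, -0.4, -0.3]
grip_width: 0.598
time_s: 2.83
tcp_pos: [432.7, -463.8, 234.4]
orientation: [0.777, -0.629, -0.0, 0.004]
force: [0.5, -0.8, -0.1]
grip_width: 0.597
```

```bash
python3 -m creep '[[[0.03,0.018,-0.01],[0,0,0]],[[0.03,0.018,-0.01],[0,0,0]],[[0.03,0.016,-0.01],[0,0,0]],[[0.03,0.014,-0.01],[0,0,0]],[[0.022,0.014,-0.01],[0,0,0]]]'
python3 -m creep '[[[0,0,-0.02],[0,0,0]],[[0,0,-0.02],[0,0,0]],[[0,0,0],[0,0,0]]]'
```

```text
time_s: 3.25
tcp_pos: [585.2, -378.3, 187.0]
orientation: [0.778, -0.628, 0.004, 0.003]
force: [0.3, -1.0, -0.4]
grip_width: 0.603
time_s: 3.5
tcp_pos: [594.1, -367.3, 143.1]
orientation: [0.783, -0.622, 0.004, -0.0]
force: [-1.4, 0.9, -0.3]
grip_width: 0.598
```

```bash
python3 -m creep '[[[-0.01,-0.01,-0.01],[0,0,0]],[[0,0,-0.01],[0,0,0]],[[0,0,0],[0,0,0]],[[0,0,0],[0,0,0]]]'
python3 -m creep '[[[0,0,0],[0,0,0]],[[0,0,0],[0,0,0]]]'
```

```text
time_s: 3.83
tcp_pos: [582.0, -380.8, 123.0]
orientation: [0.782, -0.623, 0.004, 0.0]
force: [0.1, -0.3, 0.7]
grip_width: 0.6
time_s: 4.0
tcp_pos: [581.4, -382.8, 124.4]
orientation: [0.781, -0.624, 0.005, 0.001]
force: [0.4, -0.0, -0.2]
grip_width: 0.596
```

```bash
python3 -m creep '[[[-0.002,-0.001,-0.02],[0,0,0]],[[-0.001,0,-0.02],[0,0,0]],[[0,0,-0.02],[0,0,0]],[[0,0,-0.015],[0,0,0]],[[0,0,0],[0,0,0]]]'
python3 -m creep '[[[0,0,0],[0,0,0]],[[0,0,0],[0,0,0]]]'
```

```text
time_s: 4.42
tcp_pos: [582.0, -387.7, 54.6]
orientation: [0.78, -0.625, 0.012, -0.0]
force: [-0.3, -0.7, -0.8]
grip_width: 0.602
time_s: 4.58
tcp_pos: [582.7, -388.2, 55.9]
orientation: [0.78, -0.625, 0.013, -0.0]
force: [-0.3, 0.1, 0.4]
grip_width: 0.6
```

```bash
python3 - <<'E'
from h import *
p=snap('scene','s1.png');cv2.imwrite('pics/s1c.png',cv2.resize(p['pixels'][200:340,80:260,::-1],(720,560),interpolation=cv2.INTER_CUBIC))
E
```

```text
(no output)
```

View pics/s1c.png

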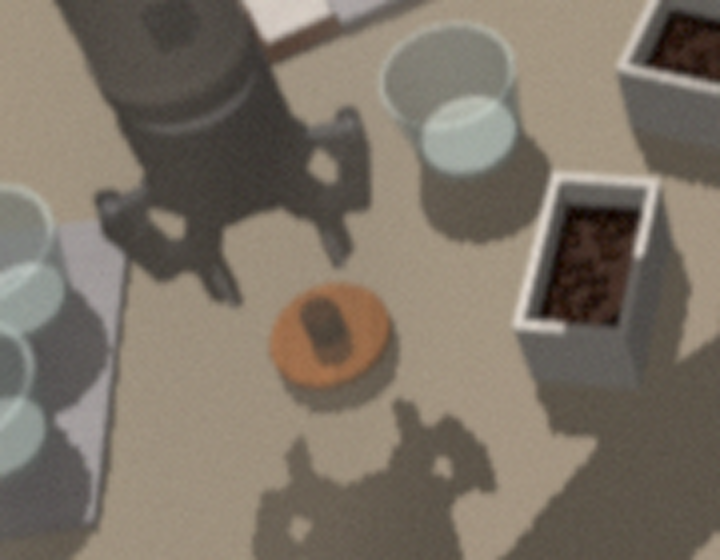

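The picture shows the open fingers straddling the knob (fingertips at (225,295) and (340,260) in the crop, knob at (325,325)), with a slight tilt to correct. I'll add a helper that prints the remaining offset to a goal pose.

```bash
cat > n.py <<'E'
import sys
from h import *
from scipy.spatial.transform import Rotation as R
g=[float(a) for a in sys.argv[1:]]
s=arm.get_state(); r=R.from_quat(s['orientation']); 
X=r.as_matrix()[:,0]; cur=np.degrees(np.arctan2(X[1],X[0]))
print('t',round(s['time_s'],2),'tcp',s['tcp_pos'].round(1),'yaw',round(cur,1),'F',s['force'].round(1),'grip',round(s['grip_width'],3),'q',s['q'].round(2))
yaw=g[3] if len(g)>3 else cur
yaw=cur+((yaw-cur+90)%180-90)
a=np.radians(yaw); x=np.array([np.cos(a),np.sin(a),0]); z=np.array([0,0,-1.]); T=np.c_[x,np.cross(z,x),z]
rv=(R.from_matrix(T)*r.inv()).as_rotvec()
print('to go m',((np.array(g[:3])-s['tcp_pos'])/1000).round(4),'rotvec',rv.round(3),'target yaw',round(yaw,1))
E
python3 n.py 578 -384 20
```

```text
t 4.63 tcp [ 583.1 -388.5   56.6] yaw -77.4 F [0.1 0.1 0.1] grip 0.601 q [ 0.61  0.6  -0.13  1.56  0.09  0.96 -0.9 ]
to go m [-0.0051  0.0045 -0.0366] rotvec [ 0.017  0.022 -0.   ] target yaw -77.4
```

```bash
python3 -m creep '[[[-0.004,0.004,-0.006],[0.015,0.02,0]],[[-0.001,0.001,-0.006],[0,0,0]],[[0,0,0],[0,0,0]],[[0,0,0],[0,0,0]]]'; python3 n.py 578 -384 20
```

```text
time_s: 4.97
tcp_pos: [580.2, -384.2, 47.6]
orientation: [0.78, -0.625, 0.003, -0.0]
force: [-0.5, -0.3, 0.4]
grip_width: 0.597
t 4.97 tcp [ 580.2 -384.2   47.6] yaw -77.4 F [-0.5 -0.3  0.4] grip 0.597 q [ 0.61  0.61 -0.13  1.56  0.09  0.97 -0.9 ]
to go m [-0.0022  0.0002 -0.0276] rotvec [ 0.003  0.006 -0.   ] target yaw -77.4
```

```bash
python3 -m creep '[[[-0.002,0,-0.012],[0.003,0.006,0]],[[0,0.001,-0.012],[0.003,0.003,0]],[[0,0,-0.002],[0,0,0]],[[0,0,0],[0,0,0]]]'; python3 n.py 578 -384 20
```

```text
time_s: 5.3
tcp_pos: [578.0, -383.2, 19.1]
orientation: [0.78, -0.625, -0.002, 0.0]
force: [0.7, -0.2, 0.7]
grip_width: 0.6
t 5.3 tcp [ 578.  -383.2   19.1] yaw -77.4 F [ 0.7 -0.2  0.7] grip 0.6 q [ 0.61  0.65 -0.13  1.57  0.09  0.93 -0.9 ]
to go m [-0.     -0.0008  0.0009] rotvec [-0.003 -0.004 -0.   ] target yaw -77.4
```

```bash
python3 -m creep '[[[0,0,0.001],[0,0,0]],[[0,0,0],[0,0,0]],[[0,0,0],[0,0,0]],[[0,0,0],[0,0,0]],[[0,0,0],[0,0,0]]]' 1 45; python3 n.py 578 -384 20
```

```text
time_s: 5.72
tcp_pos: [577.7, -382.9, 19.4]
orientation: [0.78, -0.625, -0.003, 0.0]
force: [0.5, -0.4, -0.4]
grip_width: -0.005
t 5.72 tcp [ 577.7 -382.9   19.4] yaw -77.4 F [ 0.5 -0.4 -0.4] grip -0.005 q [ 0.61  0.65 -0.13  1.57  0.09  0.94 -0.9 ]
to go m [ 0.0003 -0.0011  0.0006] rotvec [-0.004 -0.005 -0.   ] target yaw -77.4
```

The jaws shut fully, so they missed the knob. I'll look.

```bash
python3 - <<'E'
from h import *
p=snap('scene','s2.png');a=cv2.resize(p['pixels'][230:340,100:240,::-1],(760,600),interpolation=cv2.INTER_CUBIC)
cv2.imwrite('pics/s2c.png',a)
s=arm.get_state();print(proj(p,s['tcp_pos']))
p=snap('top','t2.png');print(proj(p,s['tcp_pos']));cv2.imwrite('pics/t2c.png',cv2.resize(p['pixels'][180:290,400:540,::-1],(760,600),interpolation=cv2.INTER_CUBIC))
E
```

```text
[161.98136545 282.31058215]
[470.53236813 232.23231452]
```

View pics/s2c.png

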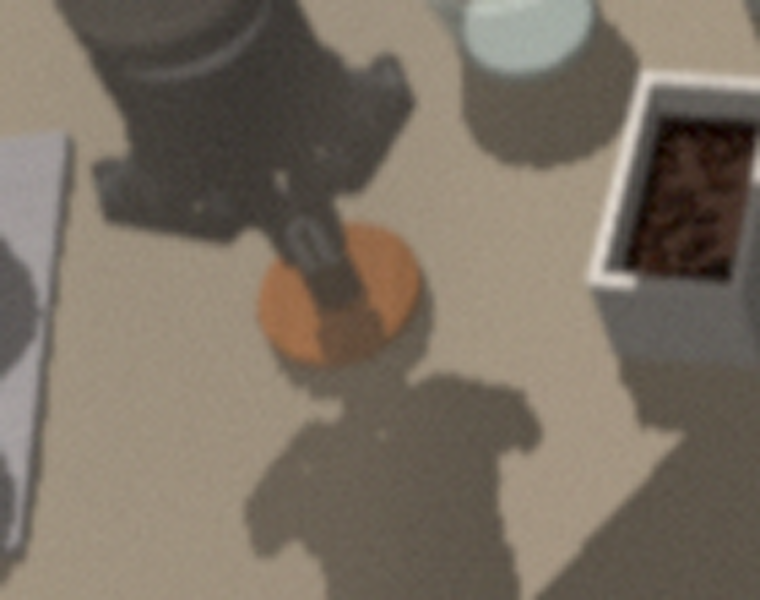

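View pics/t2c.png

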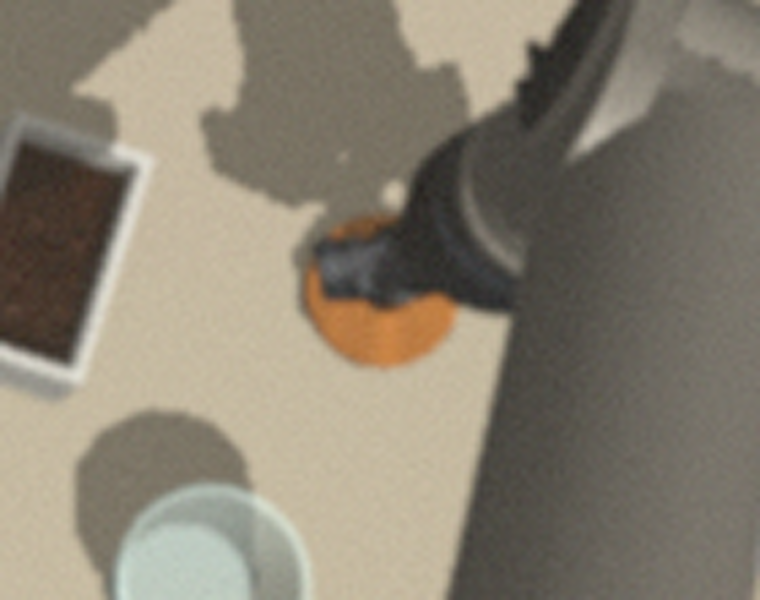

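```bash
python3 - <<'E'
from h import *
p=arm.get_image('scene')
print('cam',p['world_from_camera'][:3,3].round(0))
for z in (56,64,80,100): print(z,proj(p,[583,-388,z]).round(1))
print('shut tips seen ~ (159,279)')
for z in (19,30,42,50,60): print(z,proj(p,[578,-383,z]).round(1), ray(p,159,279,z).round(0))
p=arm.get_image('top');print('cam',p['world_from_camera'][:3,3].round(0))
for z in (19,42,60): print(z,proj(p,[578,-383,z]).round(1),ray(p,460,229.5,z).round(0))
E
```

```text
cam [1200. -148.  972.]
56 [155.4 276.6]
64 [154.4 274.8]
80 [152.3 271.1]
100 [149.7 266.3]
shut tips seen ~ (159,279)
19 [162.  282.5] [ 567. -390.   19.]
30 [160.7 280.1] [ 574. -387.   30.]
42 [159.3 277.5] [ 582. -384.   42.]
50 [158.3 275.7] [ 587. -382.   50.]
60 [157.1 273.4] [ 594. -379.   60.]
cam [ 3.450e+02 -1.000e+00  1.399e+03]
19 [470.5 232.2] [ 584. -358.   19.]
42 [473.1 230.6] [ 580. -352.   42.]
60 [475.2 229.4] [ 577. -347.   60.]
```

```bash
python3 -m creep '[[[0,0,0.02],[0,0,0]],[[0,0,0.02],[0,0,0]],[[0,0,0.01],[0,0,0]],[[0,0,0],[0,0,0]]]' ; python3 n.py 578 -384 20
python3 - <<'E'
from h import *
print('pinch',arm.pinch_z,[a for a in dir(arm) if a[0]!='_'])
p=snap('scene','s3.png');cv2.imwrite('pics/s3c.png',cv2.resize(p['pixels'][230:330,110:230,::-1],(720,600),interpolation=cv2.INTER_CUBIC))
s=arm.get_state();print(proj(p,s['tcp_pos']))
E
```

```text
time_s: 6.25
tcp_pos: [576.3, -382.0, 69.6]
orientation: [0.78, -0.625, -0.005, 0.0]
force: [0.1, -0.4, 0.1]
grip_width: -0.001
t 6.25 tcp [ 576.3 -382.    69.6] yaw -77.4 F [ 0.1 -0.4  0.1] grip -0.001 q [ 0.61  0.59 -0.13  1.54  0.08  1.02 -0.89]
to go m [ 0.0017 -0.002  -0.0496] rotvec [-0.006 -0.008 -0.   ] target yaw -77.4
pinch 18.700000000000003 ['PlanningError', 'get_image', 'get_state', 'mark_of', 'masks_of', 'pinch_z', 'sign_off']
[156.47448648 270.52340779]
```

View pics/s3c.png

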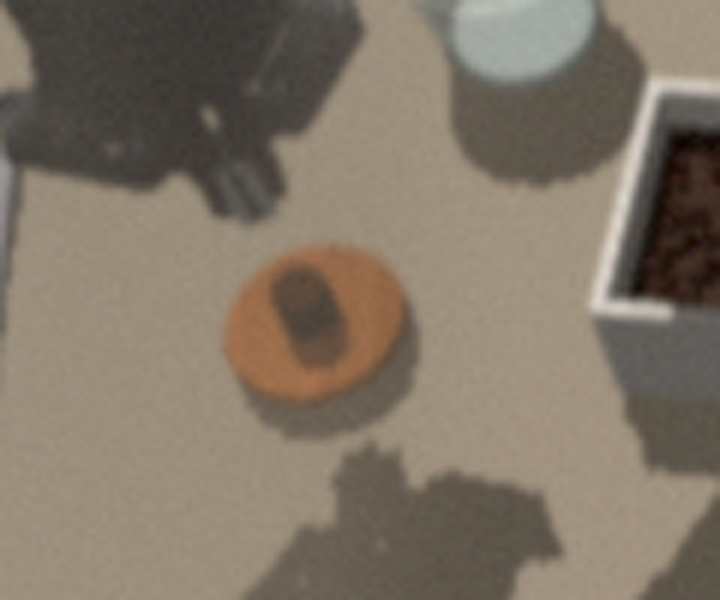

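The shut tips appear at about (152.5,266), while the reported TCP projects to (156.5,270.5). So the tips sit about 20 mm above the reported TCP, which explains the empty grasp. I'll triangulate them from both views.

```bash
python3 - <<'E'
from h import *
p=snap('top','t3.png');s=arm.get_state();print(proj(p,s['tcp_pos']))
cv2.imwrite('pics/t3c.png',cv2.resize(p['pixels'][200:260,430:502,::-1],(720,600),interpolation=cv2.INTER_CUBIC))
E
```

```text
[475.4740575  230.01485831]
```

View pics/t3c.png

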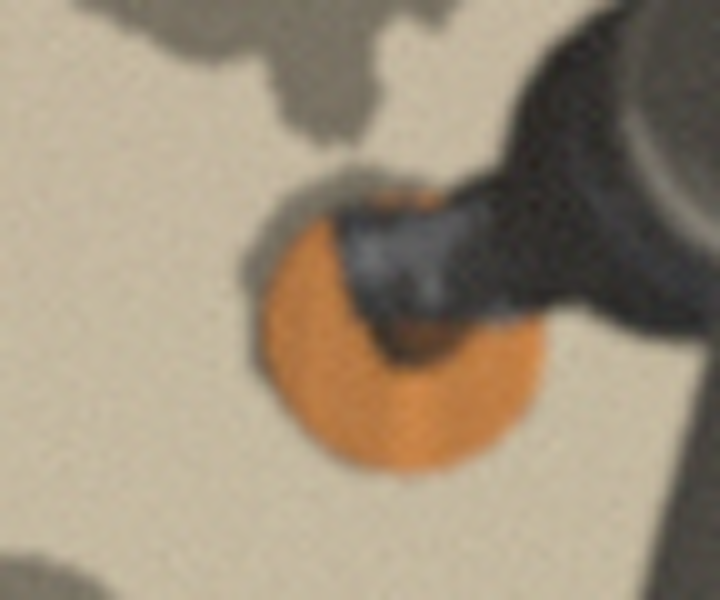

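```bash
python3 -m creep '[[[0.001,-0.001,-0.02],[-0.006,-0.008,0]],[[0.001,-0.001,-0.02],[0,0,0]],[[0,0,-0.006],[0,0,0]],[[0,0,0],[0,0,0]]]'; for i in 1; do python3 n.py 578 -384 20; done
python3 -m creep '[[[0,0,-0.002],[0,0,0]],[[0,0,-0.002],[0,0,0]],[[0,0,0],[0,0,0]]]'
python3 -m creep '[[[0,0,-0.002],[0,0,0]],[[0,0,-0.002],[0,0,0]],[[0,0,0],[0,0,0]]]'
```

```text
time_s: 6.68
tcp_pos: [575.9, -382.6, 17.5]
orientation: [0.78, -0.625, -0.002, 0.001]
force: [-0.8, 0.5, -1.2]
grip_width: 0.002
t 6.68 tcp [ 575.9 -382.6   17.5] yaw -77.4 F [-0.8  0.5 -1.2] grip 0.002 q [ 0.61  0.64 -0.13  1.58  0.1   0.93 -0.9 ]
to go m [ 0.0021 -0.0014  0.0025] rotvec [-0.002 -0.005 -0.   ] target yaw -77.4
time_s: 6.93
tcp_pos: [575.5, -382.3, 13.2]
orientation: [0.78, -0.625, -0.003, 0.001]
force: [0.9, 0.2, -0.8]
grip_width: 0.002
time_s: 7.18
tcp_pos: [576.8, -383.2, 13.9]
orientation: [0.78, -0.625, -0.002, 0.001]
force: [0.2, -1.1, 0.2]
grip_width: -0.001
```

```bash
python3 -m creep '[[[0,0,-0.003],[0,0,0]],[[0,0,-0.003],[0,0,0]],[[0,0,0],[0,0,0]]]'
python3 -m creep '[[[0,0,-0.004],[0,0,0]],[[0,0,0],[0,0,0]],[[0,0,0],[0,0,0]]]'
```

```text
time_s: 7.43
tcp_pos: [578.9, -384.5, 14.1]
orientation: [0.78, -0.626, 0.001, 0.0]
force: [0.2, 0.9, -0.1]
grip_width: -0.001
time_s: 7.68
tcp_pos: [581.6, -386.2, 13.7]
orientation: [0.78, -0.626, 0.004, 0.0]
force: [-0.5, 0.1, -0.5]
grip_width: -0.001
```

```bash
python3 - <<'E'
from h import *
s=arm.get_state();print(s['force'],s['torque'],s['effort'].round(1))
p=snap('scene','s4.png');print(proj(p,s['tcp_pos']));a=cv2.resize(p['pixels'][240:320,110:206,::-1],(720,600),interpolation=cv2.INTER_CUBIC)
cv2.imwrite('pics/s4c.png',a)
E
```

```text
[-0.54329459  0.10377845 -0.52846682] [ 0.03573855  0.04154966 -0.00997209] [  0.  -56.7  -0.7 -21.7   0.    0.    0. ]
[161.32307536 285.21437168]
```

View pics/s4c.png

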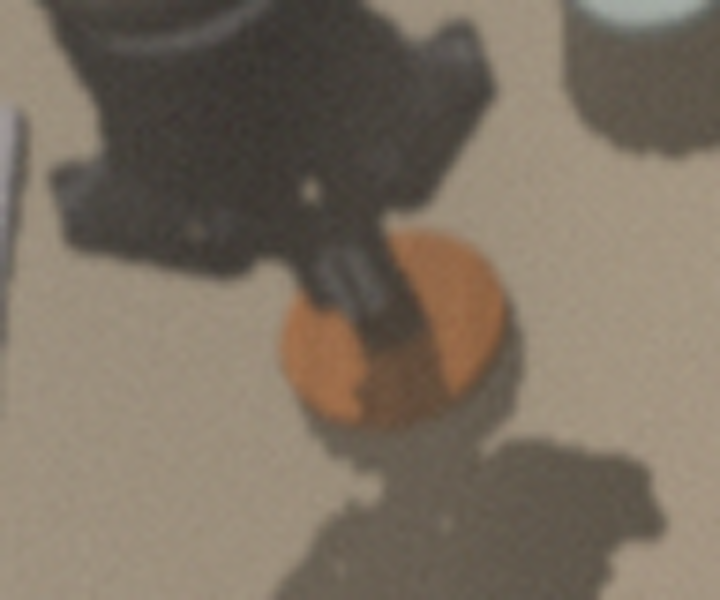

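View pics/s4.png

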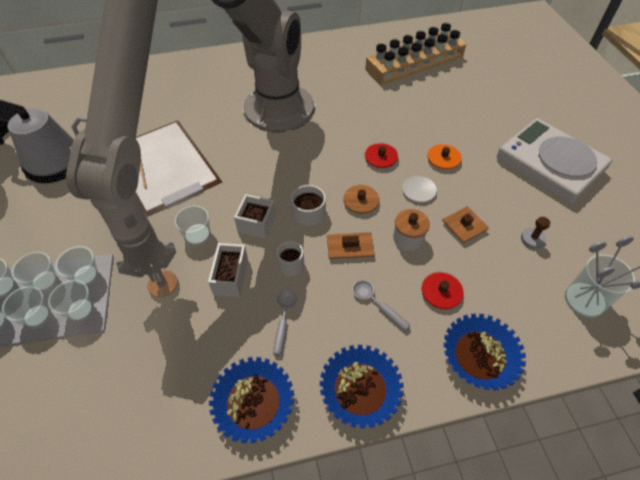

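The downward travel stalls at a reported z of about 14, with the tips looking as if they rest on the knob top (true height 42). That means the reported TCP z reads about 28 mm below the tips as seen, which agrees with all three pictures, and the force reading doesn't show the contact. I'll back off, recentre, open, and go down with that offset, checking by picture.

```bash
python3 -m creep '[[[0,0,0.02],[0,0,0]],[[0,0,0.015],[0,0,0]],[[0,0,0],[0,0,0]],[[0,0,0],[0,0,0]]]' 0.4 ; python3 n.py 578 -384 20
```

```text
time_s: 8.07
tcp_pos: [579.1, -384.6, 44.4]
orientation: [0.78, -0.626, 0.001, 0.0]
force: [0.3, 0.1, 1.5]
grip_width: 0.563
t 8.07 tcp [ 579.1 -384.6   44.4] yaw -77.4 F [0.3 0.1 1.5] grip 0.563 q [ 0.61  0.62 -0.13  1.56  0.09  0.97 -0.9 ]
to go m [-0.0011  0.0006 -0.0244] rotvec [ 0.002  0.001 -0.   ] target yaw -77.4
```

```bash
python3 -m creep '[[[-0.001,0,-0.015],[0,0,0]],[[0,0,-0.015],[0,0,0]],[[0,0,-0.008],[0,0,0]],[[0,0,0],[0,0,0]],[[0,0,0],[0,0,0]]]' ; python3 n.py 578 -384 0
python3 - <<'E'
from h import *
p=snap('scene','s5.png');a=cv2.resize(p['pixels'][240:320,110:206,::-1],(720,600),interpolation=cv2.INTER_CUBIC)
cv2.imwrite('pics/s5c.png',a)
E
```

```text
time_s: 8.48
tcp_pos: [576.2, -383.4, 0.2]
orientation: [0.78, -0.625, -0.001, 0.001]
force: [0.6, 0.3, -0.0]
grip_width: 0.603
t 8.48 tcp [ 5.762e+02 -3.834e+02  2.000e-01] yaw -77.4 F [ 0.6  0.3 -0. ] grip 0.603 q [ 0.61  0.66 -0.12  1.59  0.1   0.9  -0.9 ]
to go m [ 0.0018 -0.0006 -0.0002] rotvec [-0.001 -0.003 -0.   ] target yaw -77.4
```

View pics/s5c.png

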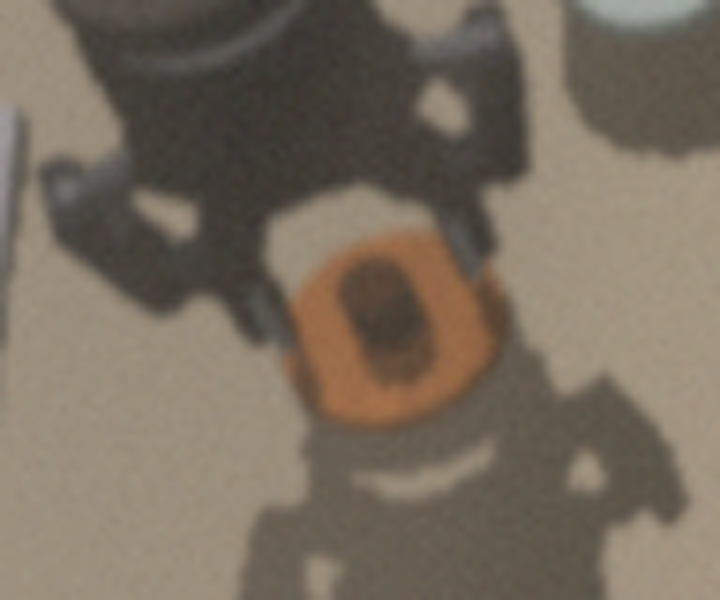

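The tips straddle the knob at (270,340) and (485,275) in the crop, centred, at about 28 mm height, which confirms the z offset. I'll lower 3 mm and close.

```bash
python3 -m creep '[[[0.001,0,-0.003],[0,0,0]],[[0,0,0],[0,0,0]]]'; python3 -m creep '[[[0,0,0],[0,0,0]],[[0,0,0],[0,0,0]],[[0,0,0],[0,0,0]],[[0,0,0],[0,0,0]]]' 1 45; python3 n.py 578 -384 0
```

```text
time_s: 8.7
tcp_pos: [577.3, -383.4, -2.7]
orientation: [0.78, -0.625, -0.001, 0.001]
force: [-1.2, 0.2, 0.2]
grip_width: 0.602
time_s: 9.03
tcp_pos: [578.8, -384.0, -0.9]
orientation: [0.78, -0.625, 0.0, 0.0]
force: [0.1, -0.6, -0.7]
grip_width: 0.233
t 9.03 tcp [ 578.8 -384.    -0.9] yaw -77.4 F [ 0.1 -0.6 -0.7] grip 0.233 q [ 0.61  0.67 -0.12  1.58  0.1   0.89 -0.9 ]
to go m [-0.0008  0.      0.0009] rotvec [ 0.001 -0.     0.   ] target yaw -77.4
```

Gripped: 0.233 open is the knob's width. I'll lift and carry it to the small round canister.

```bash
python3 -m creep '[[[0,0,0.015],[0,0,0]],[[0,0,0.03],[0,0,0]],[[0,0,0.03],[0,0,0]],[[0,0,0.03],[0,0,0]],[[0,0,0.02],[0,0,0]]]'; python3 -m creep '[[[0,0.02,0],[0,0,0]],[[0,0.03,0],[0,0,0]],[[0.002,0.03,0],[0,0,0]],[[0.002,0.03,0],[0,0,0]],[[0.002,0.03,0],[0,0,0]]]'; python3 n.py 590.5 -78.5 130
```

```text
time_s: 9.45
tcp_pos: [573.5, -380.9, 126.0]
orientation: [0.78, -0.625, -0.006, 0.001]
force: [0.6, -0.2, -0.1]
grip_width: 0.23
time_s: 9.87
tcp_pos: [581.5, -252.2, 142.8]
orientation: [0.775, -0.632, 0.007, 0.002]
force: [0.8, -0.6, -0.2]
grip_width: 0.232
t 9.87 tcp [ 581.5 -252.2  142.8] yaw -78.5 F [ 0.8 -0.6 -0.2] grip 0.232 q [ 0.46  0.41 -0.16  1.65  0.09  1.07 -1.1 ]
to go m [ 0.009   0.1737 -0.0128] rotvec [ 0.013  0.009 -0.   ] target yaw -78.5
```

```bash
python3 -m creep '[[[0.002,0.03,0],[0.006,0.005,0]],[[0.001,0.03,0],[0.006,0.004,0]],[[0.001,0.03,0],[0,0,0]],[[0.001,0.03,0],[0,0,0]],[[0,0.015,0],[0,0,0]]]';python3 -m creep '[[[0,0.005,0],[0,0,0]],[[0,0,0],[0,0,0]],[[0,0,0],[0,0,0]]]'; python3 n.py 590.5 -78.5 130
```

```text
time_s: 10.28
tcp_pos: [587.9, -107.0, 151.1]
orientation: [0.776, -0.631, 0.003, -0.002]
force: [-0.3, 0.8, -0.7]
grip_width: 0.233
time_s: 10.53
tcp_pos: [588.9, -96.6, 154.8]
orientation: [0.778, -0.628, 0.005, -0.004]
force: [-0.3, -0.8, -0.7]
grip_width: 0.232
t 10.53 tcp [588.9 -96.6 154.8] yaw -77.8 F [-0.3 -0.8 -0.7] grip 0.232 q [ 0.27  0.34 -0.23  1.73  0.09  1.07 -1.34]
to go m [ 0.0016  0.0181 -0.0248] rotvec [ 0.     0.012 -0.   ] target yaw -77.8
```

```bash
python3 -m creep '[[[0.001,0.012,-0.015],[0,0.012,0]],[[0,0.004,-0.015],[0,0,0]],[[0,0,-0.01],[0,0,0]],[[0,0,0],[0,0,0]],[[0,0,0],[0,0,0]]]'; python3 n.py 590.5 -78.5 100
python3 - <<'E'
from h import *
p=snap('scene','s6.png');a=cv2.resize(p['pixels'][200:310,230:362,::-1],(720,600),interpolation=cv2.INTER_CUBIC)
cv2.imwrite('pics/s6c.png',a)
E
```

```text
time_s: 10.95
tcp_pos: [591.1, -91.3, 116.0]
orientation: [0.774, -0.633, 0.004, 0.001]
force: [0.1, -0.5, -0.2]
grip_width: 0.231
t 10.95 tcp [591.1 -91.3 116. ] yaw -78.5 F [ 0.1 -0.5 -0.2] grip 0.231 q [ 0.25  0.39 -0.22  1.76  0.11  1.   -1.38]
to go m [-0.0006  0.0128 -0.016 ] rotvec [ 0.007  0.004 -0.   ] target yaw -78.5
```

View pics/s6c.png

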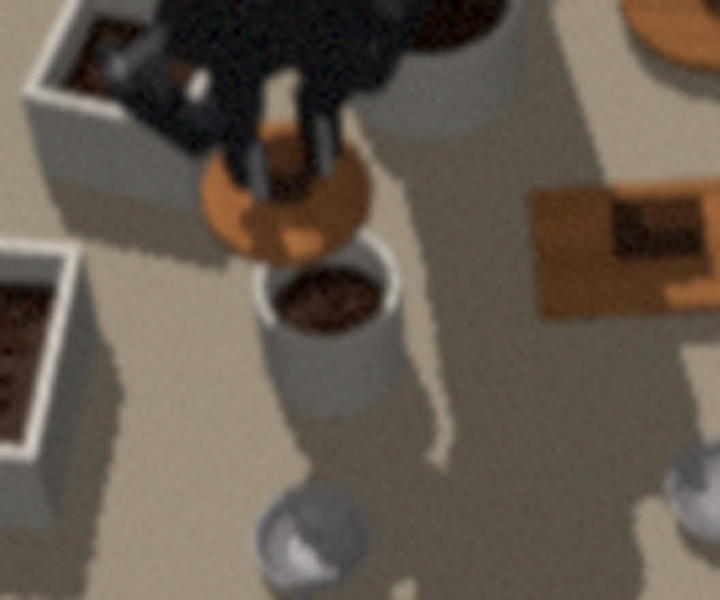

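The held lid is level at crop (287,190), and the open mouth at (328,290) is still a bit ahead in +y. I'll overlay the predicted lid outline to check the x/y/z mapping at this spot.

```bash
cat > ov.py <<'E'
# ov.py lid dx dy zoff yaw out : overlay predicted lid given tcp (lid = tcp + off)
import sys
from fit import *
n=sys.argv[1];dx,dy,dz,yw=map(float,sys.argv[2:6]);out=sys.argv[6]
s=arm.get_state();t=s['tcp_pos'];v=(t[0]+dx,t[1]+dy,np.radians(yw));ims=[]
for c in('scene','top'):
    p=arm.get_image(c);a=p['pixels'][:,:,::-1].copy();u=proj(p,[v[0],v[1],t[2]+dz]).astype(int)
    k=6;x0=int(np.clip(u[0]-33,0,640-66));y0=int(np.clip(u[1]-40,0,400));cr=cv2.resize(a[y0:y0+80,x0:x0+66],None,fx=k,fy=k,interpolation=cv2.INTER_CUBIC)
    for h in outl(p,n,*v,z0=t[2]+dz): cv2.polylines(cr,[np.round((h+.5-[x0,y0])*k*16).astype(np.int32)],True,(0,255,0),1,cv2.LINE_AA,4)
    for d in arm.mark_of(p,n)[:1]:
        print(c,round(d['conf'],2),'mark',world(p,d['location']).round(1),'pred',[round(float(q),1) for q in (v[0],v[1],t[2]+dz)])
    ims.append(cr)
cv2.imwrite('pics/'+out,np.hstack(ims))
E
python3 ov.py lid_round_small 0 0 1.5 0 o1.png
```

```text
scene 0.72 mark [ 442.2 -291.2   -1.3] pred [590.9, -91.6, 117.4]
top 0.43 mark [590.5 -88.8 118.6] pred [590.9, -91.6, 117.4]
```

View pics/o1.png

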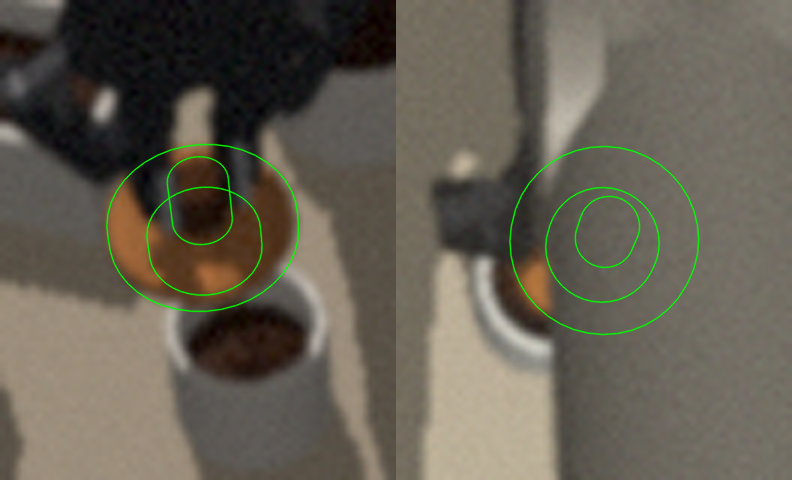

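The prediction matches (the top view's mark agrees to 3 mm). Now I'll centre and lower.

```bash
python3 -m creep '[[[0,0.009,-0.008],[0.005,0.004,0]],[[0,0.003,-0.008],[0,0,0]],[[0,0,0],[0,0,0]],[[0,0,0],[0,0,0]]]'; python3 n.py 590.5 -78.5 80
```

```text
time_s: 11.53
tcp_pos: [592.6, -76.2, 100.5]
orientation: [0.775, -0.632, 0.002, -0.001]
force: [-0.4, -0.4, -0.6]
grip_width: 0.235
t 11.53 tcp [592.6 -76.2 100.5] yaw -78.4 F [-0.4 -0.4 -0.6] grip 0.235 q [ 0.24  0.4  -0.23  1.77  0.11  0.97 -1.4 ]
to go m [-0.0021 -0.0023 -0.0205] rotvec [ 0.     0.004 -0.   ] target yaw -78.4
```

```bash
python3 -m creep '[[[-0.001,-0.001,-0.01],[0,0.004,0]],[[0,0,-0.01],[0,0,0]],[[0,0,0],[0,0,0]],[[0,0,0],[0,0,0]]]'; python3 n.py 590.5 -78.5 66
```

```text
time_s: 11.87
tcp_pos: [591.1, -76.8, 77.8]
orientation: [0.775, -0.632, -0.0, 0.001]
force: [0.6, -0.6, -0.3]
grip_width: 0.235
t 11.87 tcp [591.1 -76.8  77.8] yaw -78.4 F [ 0.6 -0.6 -0.3] grip 0.235 q [ 0.23  0.43 -0.22  1.79  0.12  0.94 -1.41]
to go m [-0.0006 -0.0017 -0.0118] rotvec [ 0.    -0.001 -0.   ] target yaw -78.4
```

```bash
python3 -m creep '[[[0,-0.0015,-0.006],[0,0,0]],[[0,0,-0.006],[0,0,0]],[[0,0,0],[0,0,0]],[[0,0,0],[0,0,0]]]'; python3 n.py 590.5 -78.5 50.5
python3 ov.py lid_round_small 0 0 1.5 0 o2.png
```

```text
time_s: 12.2
tcp_pos: [590.8, -79.1, 64.0]
orientation: [0.775, -0.632, -0.001, 0.001]
force: [0.0, -0.1, -0.2]
grip_width: 0.234
t 12.2 tcp [590.8 -79.1  64. ] yaw -78.4 F [ 0.  -0.1 -0.2] grip 0.234 q [ 0.23  0.45 -0.22  1.8   0.12  0.91 -1.41]
to go m [-0.0003  0.0006 -0.0135] rotvec [ 0.    -0.002  0.   ] target yaw -78.4
scene 0.93 mark [590.  -81.5  65.8] pred [590.8, -79.1, 65.5]
top 0.43 mark [592.6 -76.8  64.4] pred [590.8, -79.1, 65.5]
```

View pics/o2.png

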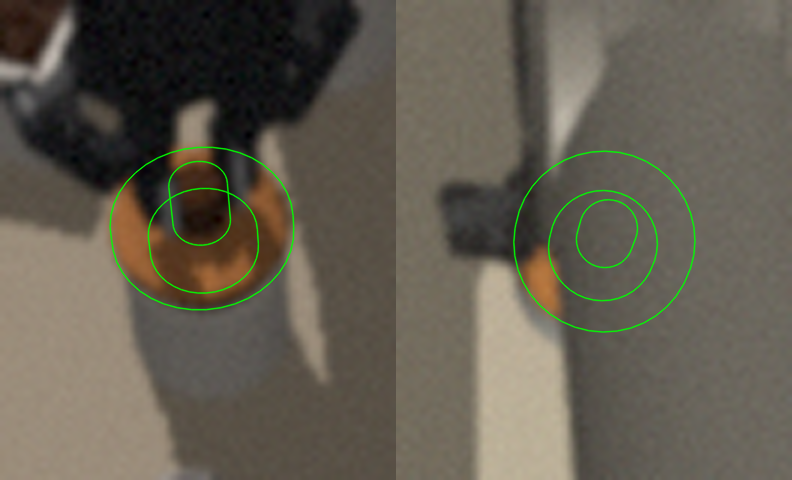

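The lid is over the mouth (plate centred on the canister in the scene crop). I'll lower it to the seat.

```bash
python3 -m creep '[[[0,0,-0.004],[0,0,0]],[[0,0,-0.004],[0,0,0]],[[0,0,-0.003],[0,0,0]],[[0,0,0],[0,0,0]]]'; python3 n.py 590.5 -78.5 50.5;  python3 -m creep '[[[0,0,-0.002],[0,0,0]],[[0,0,-0.0015],[0,0,0]],[[0,0,0],[0,0,0]]]'; python3 n.py 590.5 -78.5 50.5
```

```text
time_s: 12.73
tcp_pos: [591.9, -78.9, 53.5]
orientation: [0.775, -0.632, 0.001, 0.0]
force: [-0.2, 0.8, -1.3]
grip_width: 0.235
t 12.73 tcp [591.9 -78.9  53.5] yaw -78.4 F [-0.2  0.8 -1.3] grip 0.235 q [ 0.23  0.46 -0.22  1.81  0.13  0.89 -1.41]
to go m [-0.0014  0.0004 -0.003 ] rotvec [ 0.001  0.001 -0.   ] target yaw -78.4
time_s: 12.98
tcp_pos: [592.4, -78.7, 50.6]
orientation: [0.775, -0.632, 0.001, -0.0]
force: [0.4, 0.3, -0.1]
grip_width: 0.236
t 12.98 tcp [592.4 -78.7  50.6] yaw -78.4 F [ 0.4  0.3 -0.1] grip 0.236 q [ 0.23  0.46 -0.22  1.81  0.13  0.88 -1.42]
to go m [-0.0019  0.0002 -0.0001] rotvec [ 0.001  0.001 -0.   ] target yaw -78.4
```

```bash
python3 -m creep '[[[0,0,0],[0,0,0]],[[0,0,0],[0,0,0]],[[0,0,0],[0,0,0]],[[0,0,0],[0,0,0]]]' 0.4; python3 -m creep '[[[0,0,0.01],[0,0,0]],[[0,0,0.02],[0,0,0]],[[0,0,0.03],[0,0,0]],[[0,0.02,0.03],[0,0,0]],[[0,0.03,0.02],[0,0,0]]]';python3 n.py 574 73.7 130 -9.1
```

```text
time_s: 13.32
tcp_pos: [592.7, -78.7, 50.6]
orientation: [0.775, -0.632, 0.001, -0.0]
force: [0.2, 0.1, -1.1]
grip_width: 0.602
time_s: 13.73
tcp_pos: [586.6, -36.3, 160.3]
orientation: [0.771, -0.637, -0.003, 0.005]
force: [0.8, -0.4, -0.3]
grip_width: 0.601
t 13.73 tcp [586.6 -36.3 160.3] yaw -79.1 F [ 0.8 -0.4 -0.3] grip 0.601 q [ 0.18  0.34 -0.25  1.72  0.09  1.1  -1.47]
to go m [-0.0126  0.11   -0.0303] rotvec [ 0.011 -0.008  1.221] target yaw -9.1
```

Next is the oblong lid, with jaws across its 20 mm bar (yaw −9.1°). I'll turn while traversing.

```bash
python3 -m creep '[[[-0.001,0.012,0],[0.004,-0.004,0.11]],[[-0.001,0.012,0],[0.004,-0.004,0.11]],[[-0.001,0.012,0],[0,0,0.11]],[[-0.001,0.012,0],[0,0,0.11]],[[-0.001,0.012,0],[0,0,0.11]]]';python3 n.py 574 73.7 130 -9.1;python3 -m creep '[[[-0.001,0.01,0],[0,0,0.11]],[[-0.001,0.008,0],[0,0,0.11]],[[-0.001,0,0],[0,0,0.11]],[[0,0,0],[0,0,0.11]],[[0,0,0],[0,0,0]]]';python3 n.py 574 73.7 130 -9.1
```

```text
time_s: 14.15
tcp_pos: [587.2, 31.7, 173.5]
orientation: [0.921, -0.39, 0.005, -0.007]
force: [-0.1, 0.5, 0.1]
grip_width: 0.6
t 14.15 tcp [587.2  31.7 173.5] yaw -45.9 F [-0.1  0.5  0.1] grip 0.6 q [ 0.18  0.32 -0.38  1.73  0.12  1.1  -1.03]
to go m [-0.0132  0.042  -0.0435] rotvec [-0.013  0.01   0.643] target yaw -9.1
time_s: 14.57
tcp_pos: [584.2, 56.0, 178.5]
orientation: [0.986, -0.164, 0.005, -0.009]
force: [-0.4, 0.5, -0.2]
grip_width: 0.604
t 14.57 tcp [584.2  56.  178.5] yaw -18.9 F [-0.4  0.5 -0.2] grip 0.604 q [ 0.22  0.32 -0.47  1.72  0.15  1.12 -0.62]
to go m [-0.0102  0.0177 -0.0485] rotvec [-0.018  0.011  0.171] target yaw -9.1
```

```bash
python3 - <<'E'
from fit import *
p=arm.get_image('scene')
a=p['pixels'][:,:,::-1].copy()
cv2.imwrite('pics/s7c.png',cv2.resize(a[200:320,220:364],(720,600),interpolation=cv2.INTER_CUBIC))
E
```

```text
(no output)
```

View pics/s7c.png

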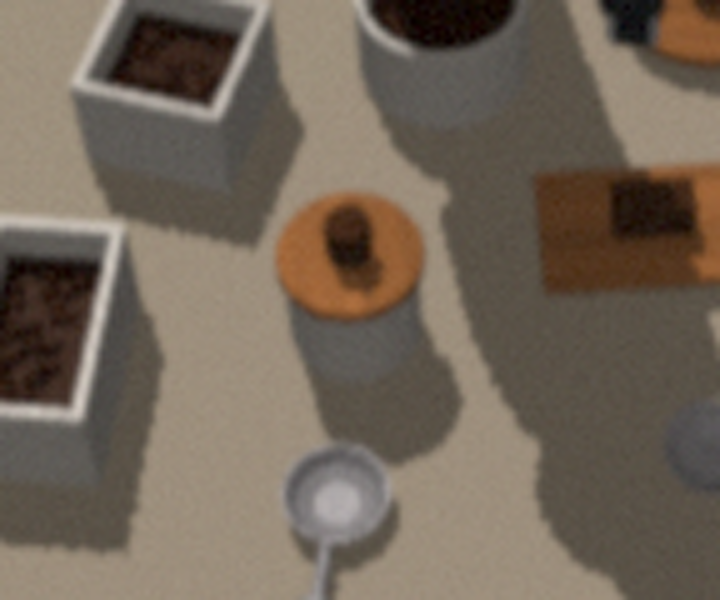

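The small round lid sits level and seated on its canister (crop (350,250)). I'll continue to the oblong lid.

```bash
python3 -m creep '[[[-0.006,0.008,-0.02],[-0.012,0.006,0.08]],[[-0.004,0.004,-0.02],[-0.006,0.005,0.06]],[[0,0,-0.02],[0,0,0]],[[0,0,-0.01],[0,0,0]],[[0,0,0],[0,0,0]]]';python3 n.py 574 73.7 30 -9.1;
```

```text
time_s: 15.03
tcp_pos: [576.4, 66.5, 110.2]
orientation: [0.995, -0.102, 0.004, 0.0]
force: [-0.9, -0.4, -0.5]
grip_width: 0.604
t 15.03 tcp [576.4  66.5 110.2] yaw -11.7 F [-0.9 -0.4 -0.5] grip 0.604 q [ 0.19  0.39 -0.48  1.8   0.21  0.99 -0.58]
to go m [-0.0024  0.0072 -0.0802] rotvec [0.001 0.008 0.046] target yaw -9.1
```

```bash
python3 -m creep '[[[-0.002,0.005,-0.02],[0,0.007,0.045]],[[0,0.002,-0.02],[0,0,0]],[[0,0,-0.02],[0,0,0]],[[0,0,0],[0,0,0]],[[0,0,0],[0,0,0]]]';python3 n.py 574 73.7 2 -9.1; python3 ov.py lid_oblong -2000 0 0 0 x.png >/dev/null;  python3 - <<'E'
from h import *
p=snap('scene','s8.png');cv2.imwrite('pics/s8c.png',cv2.resize(p['pixels'][200:290,300:408,::-1],(720,600),interpolation=cv2.INTER_CUBIC))
E
```

```text
time_s: 15.45
tcp_pos: [578.7, 72.1, 53.4]
orientation: [0.996, -0.085, 0.005, 0.001]
force: [-0.2, -0.4, 1.3]
grip_width: 0.602
t 15.45 tcp [578.7  72.1  53.4] yaw -9.7 F [-0.2 -0.4  1.3] grip 0.602 q [ 0.17  0.46 -0.47  1.84  0.27  0.89 -0.6 ]
to go m [-0.0047  0.0016 -0.0514] rotvec [0.002 0.009 0.011] target yaw -9.1
```

View pics/s8c.png

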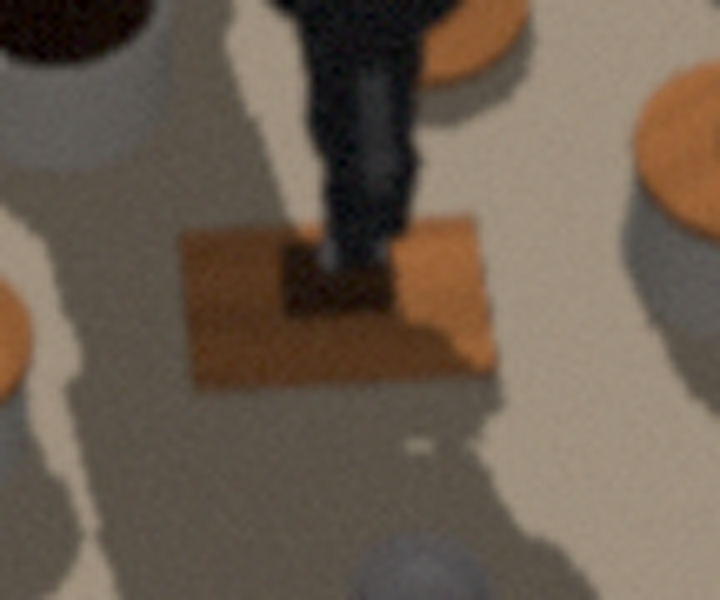

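```bash
python3 -m creep '[[[-0.004,0.001,-0.015],[0.002,0.008,0.01]],[[-0.002,0,-0.015],[0,0.004,0]],[[0,0,-0.01],[0,0,0]],[[0,0,0],[0,0,0]],[[0,0,0],[0,0,0]]]';python3 n.py 574 73.7 -1.5 -9.1
```

```text
time_s: 16.12
tcp_pos: [574.3, 73.3, 13.4]
orientation: [0.997, -0.079, 0.001, -0.0]
force: [-0.2, 0.5, -0.0]
grip_width: 0.6
t 16.12 tcp [574.3  73.3  13.4] yaw -9.0 F [-0.2  0.5 -0. ] grip 0.6 q [ 0.15  0.51 -0.45  1.87  0.3   0.82 -0.61]
to go m [-0.0003  0.0004 -0.0149] rotvec [-0.     0.002 -0.001] target yaw -9.1
```

```bash
python3 -m creep '[[[0,0,-0.007],[0,0.002,0]],[[0,0,-0.006],[0,0,0]],[[0,0,-0.002],[0,0,0]],[[0,0,0],[0,0,0]]]';python3 n.py 574 73.7 -1.5 -9.1;  python3 - <<'E'
from h import *
p=snap('scene','s9.png');cv2.imwrite('pics/s9c.png',cv2.resize(p['pixels'][200:290,300:408,::-1],(720,600),interpolation=cv2.INTER_CUBIC))
E
```

```text
time_s: 16.45
tcp_pos: [574.8, 73.5, -2.6]
orientation: [0.997, -0.079, 0.001, -0.0]
force: [-0.1, 0.0, 0.7]
grip_width: 0.598
t 16.45 tcp [574.8  73.5  -2.6] yaw -9.0 F [-0.1  0.   0.7] grip 0.598 q [ 0.14  0.54 -0.44  1.88  0.31  0.79 -0.62]
to go m [-0.0008  0.0002  0.0011] rotvec [-0.001  0.001 -0.001] target yaw -9.1
```

View pics/s9c.png

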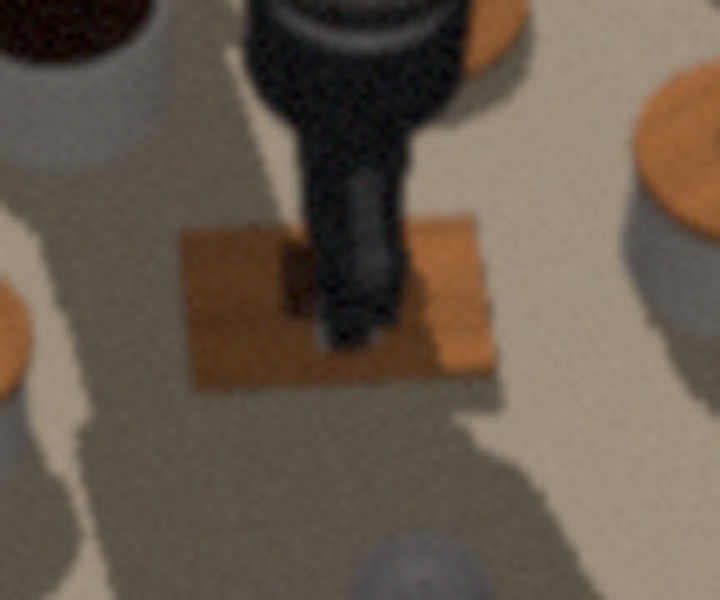

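The near finger is in front of the bar at crop (350,335), well within its length. Closing.

```bash
python3 -m creep '[[[0,0,0],[0,0,0]],[[0,0,0],[0,0,0]],[[0,0,0],[0,0,0]],[[0,0,0],[0,0,0]]]' 1 45; python3 n.py 574 73.7 -1 -9.1;python3 -m creep '[[[0,0,0.01],[0,0,0]],[[0,0,0.02],[0,0,0]],[[0,0,0.02],[0,0,0]],[[0,0,0],[0,0,0]]]'; python3 ov.py lid_oblong 0 0 1.5 80.9 o3.png
```

```text
time_s: 16.83
tcp_pos: [575.9, 73.8, -1.3]
orientation: [0.997, -0.079, 0.002, -0.001]
force: [0.4, -0.8, -0.5]
grip_width: 0.221
t 16.83 tcp [575.9  73.8  -1.3] yaw -9.0 F [ 0.4 -0.8 -0.5] grip 0.221 q [ 0.14  0.54 -0.44  1.88  0.31  0.79 -0.62]
to go m [-0.0019 -0.0001  0.0003] rotvec [-0.001  0.003 -0.001] target yaw -9.1
time_s: 17.17
tcp_pos: [574.4, 73.7, 50.9]
orientation: [0.997, -0.079, 0.0, -0.0]
force: [0.3, 0.9, -0.1]
grip_width: 0.22
scene 0.65 mark [571.4  73.8  49.3] pred [574.4, 73.7, 52.4]
```

View pics/o3.png

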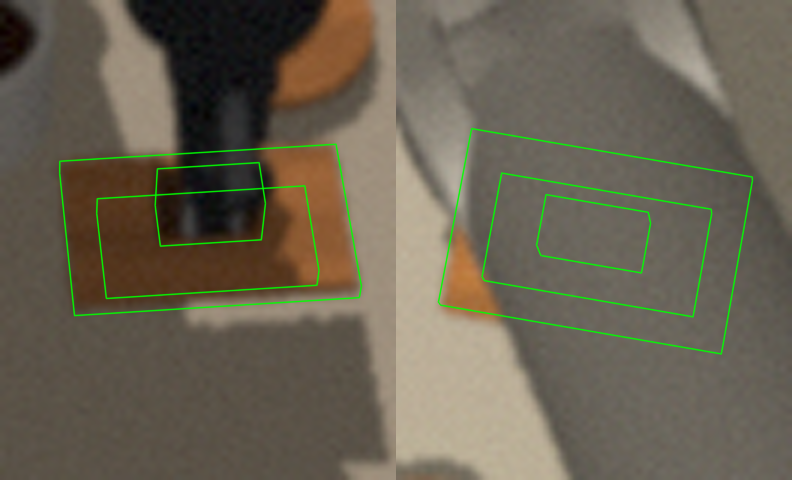

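The oblong lid is lifted and matches the predicted outline to about 1 px. Now to its canister, turning +80°.

```bash
python3 -m creep '[[[0,0,0.025],[0,0,0]],[[0,0,0.03],[0,0,0]],[[0,-0.01,0.02],[0,0,0.08]],[[0.001,-0.02,0],[0,0,0.11]],[[0.001,-0.025,0],[0,0,0.11]]]' ;python3 n.py 586.3 -225.8 130 71.1; python3 -m creep '[[[0.001,-0.025,0],[0,0,0.11]],[[0.001,-0.025,0],[0,0,0.11]],[[0.001,-0.025,0],[0,0,0.11]],[[0.001,-0.025,0],[0,0,0.11]],[[0.001,-0.025,0],[0,0,0.11]]]';python3 n.py 586.3 -225.8 130 71.1
```

```text
time_s: 17.78
tcp_pos: [566.4, 23.1, 117.7]
orientation: [0.997, 0.083, -0.01, 0.002]
force: [-0.2, -0.3, -0.7]
grip_width: 0.222
t 17.78 tcp [566.4  23.1 117.7] yaw 9.5 F [-0.2 -0.3 -0.7] grip 0.222 q [ 0.32  0.38 -0.55  1.8   0.23  1.04 -0.15]
to go m [ 0.0199 -0.2489  0.0123] rotvec [ 0.016 -0.015  1.075] target yaw 71.1
time_s: 18.2
tcp_pos: [568.0, -105.3, 113.2]
orientation: [0.93, 0.366, -0.013, 0.003]
force: [0.8, 0.5, -0.7]
grip_width: 0.222
t 18.2 tcp [ 568.  -105.3  113.2] yaw 43.0 F [ 0.8  0.5 -0.7] grip 0.222 q [ 0.58  0.42 -0.61  1.78  0.29  1.05  0.6 ]
to go m [ 0.0183 -0.1205  0.0168] rotvec [ 0.02  -0.017  0.491] target yaw 71.1
```

```bash
python3 -m creep '[[[0.004,-0.022,0.006],[0.01,-0.008,0.1]],[[0.004,-0.022,0.004],[0.008,-0.008,0.1]],[[0.004,-0.022,0],[0,0,0.1]],[[0.003,-0.02,0],[0,0,0.08]],[[0,-0.01,0],[0,0,0.03]]]' ;python3 -m creep '[[[0,0,0],[0,0,0]],[[0,0,0],[0,0,0]]]' ;python3 n.py 586.3 -225.8 130 71.1
```

```text
time_s: 18.62
tcp_pos: [577.5, -210.9, 116.0]
orientation: [0.831, 0.556, -0.007, -0.004]
force: [-1.2, -0.0, -1.2]
grip_width: 0.216
time_s: 18.78
tcp_pos: [575.2, -214.7, 112.9]
orientation: [0.833, 0.553, -0.008, -0.006]
force: [0.3, 0.2, 0.2]
grip_width: 0.217
t 18.78 tcp [ 575.2 -214.7  112.9] yaw 67.2 F [0.3 0.2 0.2] grip 0.217 q [ 0.78  0.5  -0.66  1.69  0.34  1.09  1.18]
to go m [ 0.0111 -0.0111  0.0171] rotvec [-0.    -0.021  0.068] target yaw 71.1
```

```bash
python3 -m creep '[[[0.007,-0.008,-0.004],[0,-0.015,0.055]],[[0.003,-0.002,-0.004],[0,-0.006,0.01]],[[0,0,0],[0,0,0]],[[0,0,0],[0,0,0]]]' ;python3 n.py 586.3 -225.8 80 71.1; python3 ov.py lid_oblong 0 0 1.5 -18.9 o4.png
```

```text
time_s: 19.12
tcp_pos: [584.0, -219.6, 102.0]
orientation: [0.814, 0.581, -0.0, -0.003]
force: [0.6, -0.3, 0.5]
grip_width: 0.222
t 19.12 tcp [ 584.  -219.6  102. ] yaw 71.1 F [ 0.6 -0.3  0.5] grip 0.222 q [ 0.79  0.52 -0.67  1.69  0.36  1.07  1.24]
to go m [ 0.0023 -0.0062 -0.022 ] rotvec [-0.004 -0.004  0.   ] target yaw 71.1
scene 0.9 mark [ 582.  -222.6  100.6] pred [584.0, -219.6, 103.5]
top 0.83 mark [ 582.3 -218.2  103.4] pred [584.0, -219.6, 103.5]
```

View pics/o4.png

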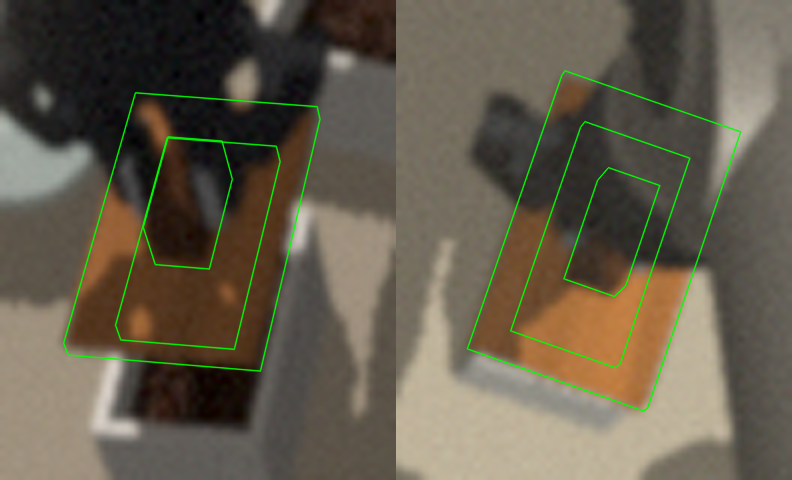

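The held lid's outline matches in both views. I'll centre and lower.

```bash
python3 -m creep '[[[0.002,-0.004,-0.01],[-0.004,-0.004,0]],[[0.001,-0.002,-0.008],[0,0,0]],[[0,0,0],[0,0,0]],[[0,0,0],[0,0,0]]]' ;python3 n.py 586.3 -225.8 65 71.1
```

```text
time_s: 19.65
tcp_pos: [588.0, -226.2, 83.6]
orientation: [0.814, 0.582, 0.001, 0.002]
force: [0.1, 0.1, -2.0]
grip_width: 0.218
t 19.65 tcp [ 588.  -226.2   83.6] yaw 71.1 F [ 0.1  0.1 -2. ] grip 0.218 q [ 0.78  0.54 -0.66  1.7   0.38  1.03  1.24]
to go m [-0.0017  0.0004 -0.0186] rotvec [ 0.002  0.003 -0.   ] target yaw 71.1
```

```bash
python3 -m creep '[[[-0.001,0,-0.008],[0.002,0.003,0]],[[0,0,-0.007],[0,0,0]],[[0,0,0],[0,0,0]],[[0,0,0],[0,0,0]]]' ;python3 n.py 586.3 -225.8 50.5 71.1; python3 ov.py lid_oblong 0 0 1.5 -18.9 o5.png
```

```text
time_s: 19.98
tcp_pos: [586.4, -226.3, 66.2]
orientation: [0.814, 0.581, -0.0, -0.001]
force: [0.1, -0.9, -0.9]
grip_width: 0.221
t 19.98 tcp [ 586.4 -226.3   66.2] yaw 71.1 F [ 0.1 -0.9 -0.9] grip 0.221 q [ 0.78  0.56 -0.65  1.71  0.39  1.01  1.23]
to go m [-0.0001  0.0005 -0.0157] rotvec [-0.001 -0.002  0.   ] target yaw 71.1
scene 0.89 mark [ 580.4 -229.2   66.8] pred [586.4, -226.3, 67.7]
top 0.91 mark [ 585.6 -226.6   65.1] pred [586.4, -226.3, 67.7]
```

View pics/o5.png

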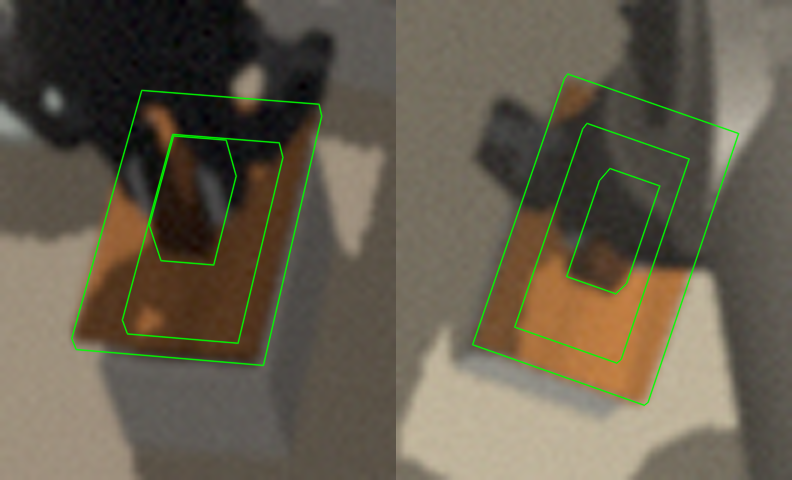

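```bash
python3 -m creep '[[[0.001,0,-0.005],[0,-0.002,0]],[[0,0,-0.005],[0,0,0]],[[0,0,-0.003],[0,0,0]],[[0,0,0],[0,0,0]]]' ;python3 n.py 586.3 -225.8 50.5 71.1;python3 -m creep '[[[0,0,-0.002],[0,0,0]],[[0,0,-0.001],[0,0,0]],[[0,0,0],[0,0,0]]]' ;python3 n.py 586.3 -225.8 50.5 71.1
```

```text
time_s: 20.52
tcp_pos: [588.8, -226.6, 53.8]
orientation: [0.814, 0.581, 0.001, 0.001]
force: [-0.2, -0.4, -0.2]
grip_width: 0.221
t 20.52 tcp [ 588.8 -226.6   53.8] yaw 71.1 F [-0.2 -0.4 -0.2] grip 0.221 q [ 0.77  0.58 -0.65  1.72  0.41  0.98  1.22]
to go m [-0.0025  0.0008 -0.0033] rotvec [0.    0.004 0.   ] target yaw 71.1
time_s: 20.77
tcp_pos: [588.7, -226.5, 50.3]
orientation: [0.814, 0.581, 0.001, 0.001]
force: [-0.4, -0.4, 1.0]
grip_width: 0.222
t 20.77 tcp [ 588.7 -226.5   50.3] yaw 71.1 F [-0.4 -0.4  1. ] grip 0.222 q [ 0.77  0.58 -0.64  1.72  0.41  0.98  1.21]
to go m [-0.0024  0.0007  0.0002] rotvec [0.    0.003 0.   ] target yaw 71.1
```

```bash
python3 -m creep '[[[-0.001,0,0],[0,0,0]],[[0,0,0],[0,0,0]],[[0,0,0],[0,0,0]],[[0,0,0],[0,0,0]]]' 0.4; python3 -m creep '[[[0,0,0.01],[0,0,0]],[[0,0,0.02],[0,0,0]],[[0,0,0.03],[0,0,0]],[[0,0,0.03],[0,0,0]],[[-0.01,0.02,0.02],[0,0,0]]]';python3 n.py 437 142 130; python3 -m creep '[[[-0.012,0.03,0],[0,0,0]],[[-0.012,0.03,0],[0,0,0]],[[-0.012,0.03,0],[0,0,0]],[[-0.012,0.03,0],[0,0,0]],[[-0.012,0.03,0],[0,0,0]]]';python3 n.py 437 142 130
```

```text
time_s: 21.1
tcp_pos: [588.2, -226.6, 51.0]
orientation: [0.814, 0.581, 0.002, 0.002]
force: [-0.5, 0.7, 1.1]
grip_width: 0.599
time_s: 21.52
tcp_pos: [574.3, -209.7, 161.4]
orientation: [0.815, 0.579, -0.001, -0.002]
force: [-0.3, -1.0, 0.5]
grip_width: 0.599
t 21.52 tcp [ 574.3 -209.7  161.4] yaw 70.8 F [-0.3 -1.   0.5] grip 0.599 q [ 0.81  0.44 -0.7   1.66  0.3   1.16  1.26]
to go m [-0.1373  0.3517 -0.0314] rotvec [-0.002 -0.004 -0.   ] target yaw 70.8
time_s: 21.93
tcp_pos: [518.5, -59.5, 173.2]
orientation: [0.818, 0.575, 0.005, 0.006]
force: [-0.3, 0.6, -0.2]
grip_width: 0.601
t 21.93 tcp [518.5 -59.5 173.2] yaw 70.2 F [-0.3  0.6 -0.2] grip 0.601 q [ 0.71  0.25 -0.8   1.87  0.21  1.09  1.06]
to go m [-0.0815  0.2015 -0.0432] rotvec [0.005 0.015 0.   ] target yaw 70.2
```

```bash
python3 - <<'E'
from h import *
p=snap('scene','s10.png');cv2.imwrite('pics/s10c.png',cv2.resize(p['pixels'][190:320,180:336,::-1],(720,600),interpolation=cv2.INTER_CUBIC))
E
```

```text
(no output)
```

View pics/s10c.png

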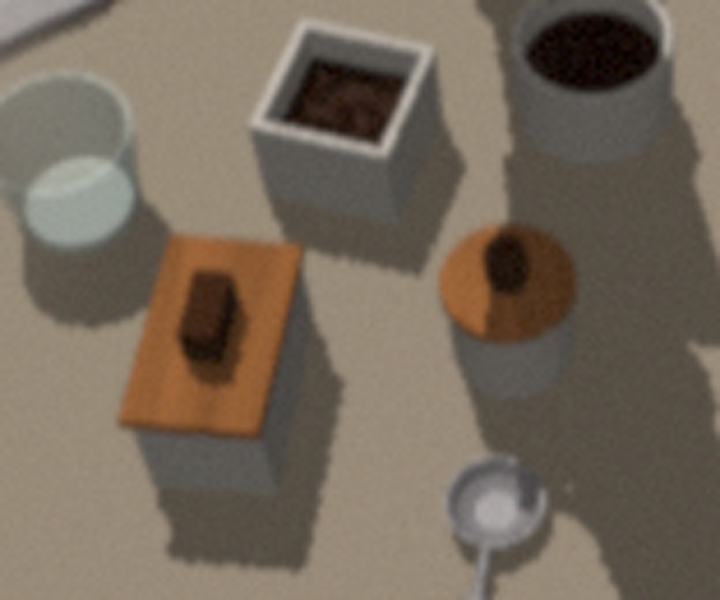

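The oblong lid is seated level too (crop (215,330)). Next is the large round lid, turning back to yaw ≈ 17° on the way (which also suits the square lid).

```bash
python3 -m creep '[[[-0.012,0.028,0],[0.003,0.006,-0.11]],[[-0.012,0.028,0],[0,0.006,-0.11]],[[-0.012,0.028,0],[0,0,-0.11]],[[-0.012,0.028,0],[0,0,-0.11]],[[-0.012,0.028,0],[0,0,-0.11]]]';python3 n.py 437 142 130 17; python3 -m creep '[[[-0.006,0.02,-0.01],[0,0,-0.1]],[[-0.004,0.008,-0.01],[0,0,-0.1]],[[0,0,-0.01],[0,0,-0.08]],[[0,0,0],[0,0,0]]]';python3 n.py 437 142 130 17
```

```text
time_s: 22.4
tcp_pos: [455.5, 91.3, 178.1]
orientation: [0.946, 0.323, 0.002, 0.004]
force: [0.6, -0.1, 0.1]
grip_width: 0.601
t 22.4 tcp [455.5  91.3 178.1] yaw 37.7 F [ 0.6 -0.1  0.1] grip 0.601 q [ 0.48  0.13 -0.83  1.98  0.12  1.07  0.25]
to go m [-0.0185  0.0507 -0.0481] rotvec [ 0.007  0.005 -0.361] target yaw 17.0
time_s: 22.73
tcp_pos: [443.2, 130.2, 152.2]
orientation: [0.982, 0.187, 0.006, 0.005]
force: [-0.3, -0.6, 0.4]
grip_width: 0.6
t 22.73 tcp [443.2 130.2 152.2] yaw 21.5 F [-0.3 -0.6  0.4] grip 0.6 q [ 0.37  0.16 -0.83  2.02  0.15  1.01 -0.15]
to go m [-0.0062  0.0118 -0.0222] rotvec [ 0.008  0.012 -0.079] target yaw 17.0
```

```bash
python3 -m creep '[[[-0.004,0.008,-0.02],[0.008,0.012,-0.05]],[[-0.002,0.003,-0.02],[0,0,-0.02]],[[0,0,-0.02],[0,0,0]],[[0,0,-0.015],[0,0,0]],[[0,0,0],[0,0,0]]]';python3 n.py 437 142 30 17
```

```text
time_s: 23.15
tcp_pos: [441.6, 142.1, 80.3]
orientation: [0.988, 0.156, 0.005, 0.001]
force: [-0.1, -1.0, 0.0]
grip_width: 0.605
t 23.15 tcp [441.6 142.1  80.3] yaw 17.9 F [-0.1 -1.   0. ] grip 0.605 q [ 0.29  0.28 -0.8   2.09  0.26  0.87 -0.34]
to go m [-0.0046 -0.0001 -0.0503] rotvec [-0.     0.01  -0.016] target yaw 17.0
```

```bash
python3 -m creep '[[[-0.004,0,-0.02],[0,0.01,-0.01]],[[-0.001,0,-0.02],[0,0.004,0]],[[0,0,-0.01],[0,0,0]],[[0,0,0],[0,0,0]],[[0,0,0],[0,0,0]]]';python3 n.py 437 142 -1.5 17
```

```text
time_s: 23.57
tcp_pos: [442.4, 141.6, 34.3]
orientation: [0.988, 0.152, 0.002, -0.0]
force: [-0.0, 0.3, -0.6]
grip_width: 0.601
t 23.57 tcp [442.4 141.6  34.3] yaw 17.5 F [-0.   0.3 -0.6] grip 0.601 q [ 0.24  0.36 -0.75  2.12  0.35  0.78 -0.42]
to go m [-0.0054  0.0004 -0.0358] rotvec [-0.001  0.004 -0.008] target yaw 17.0
```

```bash
python3 - <<'E'
from h import *
p=snap('scene','s11.png');cv2.imwrite('pics/s11c.png',cv2.resize(p['pixels'][160:250,310:418,::-1],(720,600),interpolation=cv2.INTER_CUBIC))
E
```

```text
(no output)
```

View pics/s11c.png

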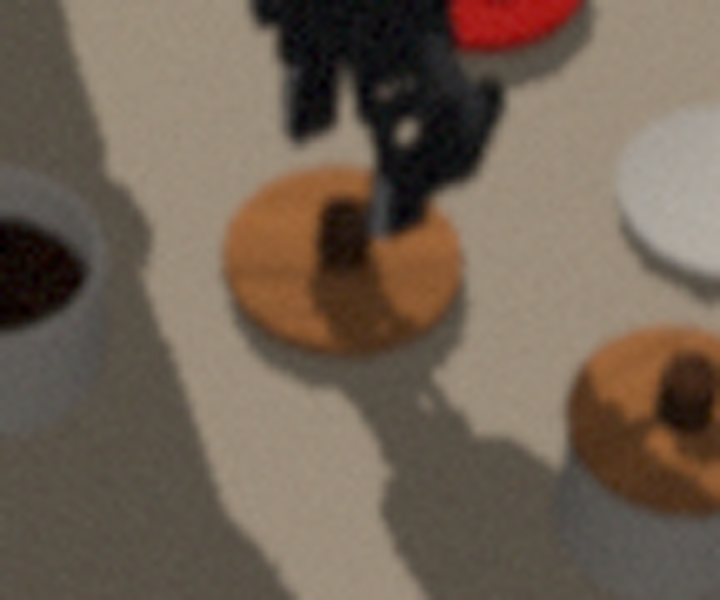

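The gripper straddles the plain wooden large lid's knob (crop (343,232)); the red one is well away.

```bash
python3 -m creep '[[[-0.006,0,-0.012],[0,0.004,-0.008]],[[-0.001,0,-0.012],[0,0.002,0]],[[0,0,-0.004],[0,0,0]],[[0,0,0],[0,0,0]]]';python3 n.py 437 142 -1.5 17
```

```text
time_s: 23.95
tcp_pos: [440.2, 142.2, 9.7]
orientation: [0.989, 0.148, 0.004, -0.001]
force: [-0.1, 0.6, 0.2]
grip_width: 0.597
t 23.95 tcp [440.2 142.2   9.7] yaw 17.0 F [-0.1  0.6  0.2] grip 0.597 q [ 0.21  0.4  -0.72  2.14  0.4   0.73 -0.48]
to go m [-0.0032 -0.0002 -0.0112] rotvec [-0.002  0.008  0.   ] target yaw 17.0
```

```bash
python3 -m creep '[[[-0.004,0,-0.005],[-0.002,0.008,0]],[[-0.001,0,-0.004],[0,0.002,0]],[[0,0,-0.002],[0,0,0]],[[0,0,0],[0,0,0]]]';python3 n.py 437 142 -1.5 17
```

```text
time_s: 24.28
tcp_pos: [436.2, 142.7, -1.1]
orientation: [0.989, 0.148, -0.0, -0.0]
force: [-1.3, -1.2, 0.3]
grip_width: 0.602
t 24.28 tcp [436.2 142.7  -1.1] yaw 17.0 F [-1.3 -1.2  0.3] grip 0.602 q [ 0.2   0.41 -0.71  2.15  0.41  0.71 -0.49]
to go m [ 0.0008 -0.0007 -0.0004] rotvec [-0.001 -0.    -0.   ] target yaw 17.0
```

```bash
python3 -m creep '[[[0,0,-0.001],[0,0,0]],[[0,0,0],[0,0,0]],[[0,0,0],[0,0,0]],[[0,0,0],[0,0,0]]]' 1 45; python3 n.py 437 142 -1 17;python3 -m creep '[[[0,0,0.01],[0,0,0]],[[0,0,0.02],[0,0,0]],[[0,0,0.02],[0,0,0]],[[0,0,0],[0,0,0]]]'; python3 ov.py lid_round_large 0 0 1.5 0 o6.png
```

```text
time_s: 24.62
tcp_pos: [436.8, 143.0, -1.7]
orientation: [0.989, 0.148, 0.0, -0.0]
force: [-0.9, -0.6, -1.7]
grip_width: 0.234
t 24.62 tcp [436.8 143.   -1.7] yaw 17.0 F [-0.9 -0.6 -1.7] grip 0.234 q [ 0.2   0.42 -0.71  2.15  0.42  0.71 -0.5 ]
to go m [ 0.0002 -0.001   0.0007] rotvec [-0.001  0.    -0.   ] target yaw 17.0
time_s: 24.95
tcp_pos: [435.0, 142.9, 50.5]
orientation: [0.989, 0.149, -0.002, -0.001]
force: [0.1, 0.4, -0.6]
grip_width: 0.234
scene 0.81 mark [339.6 415.9   2. ] pred [435.0, 142.9, 52.0]
top 0.78 mark [339.9 415.9  -0.9] pred [435.0, 142.9, 52.0]
```

View pics/o6.png

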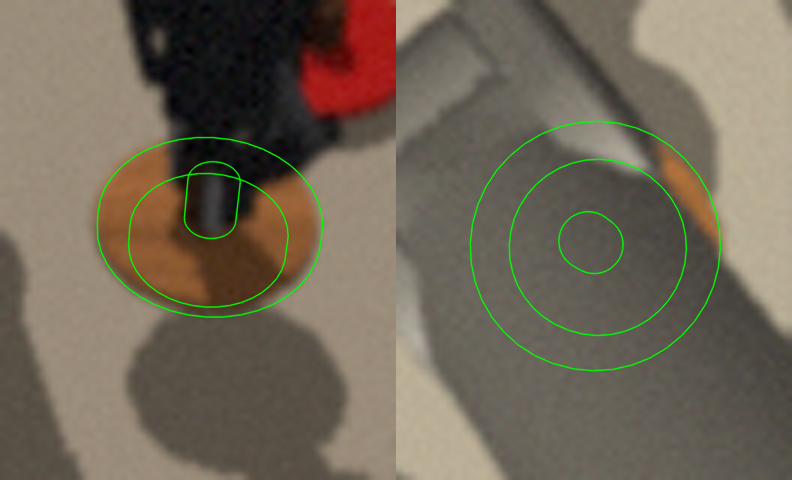

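The lid is in hand and lifted, and the outline matches. On to the large round canister.

```bash
python3 -m creep '[[[0,0,0.02],[0,0,0]],[[0,0,0.025],[0,0,0]],[[0,-0.015,0.01],[0,0,0]],[[0,-0.025,0],[0,0,0]],[[0,-0.025,0],[0,0,0]]]';python3 n.py 440 -1.5 105 ;python3 -m creep '[[[0.001,-0.02,0],[0,0,0]],[[0.001,-0.02,0],[0,0,0]],[[0,-0.008,0],[0,0,0]],[[0,0,0],[0,0,0]],[[0,0,0],[0,0,0]]]';python3 n.py 440 -1.5 100
```

```text
time_s: 25.57
tcp_pos: [427.3, 79.7, 99.8]
orientation: [0.988, 0.155, -0.01, -0.003]
force: [1.0, 0.2, -0.3]
grip_width: 0.231
t 25.57 tcp [427.3  79.7  99.8] yaw 17.8 F [ 1.   0.2 -0.3] grip 0.231 q [ 0.45  0.2  -0.8   2.11  0.17  0.92 -0.14]
to go m [ 0.0127 -0.0812  0.0052] rotvec [-0.002 -0.02   0.   ] target yaw 17.8
time_s: 25.98
tcp_pos: [425.4, 24.6, 96.2]
orientation: [0.988, 0.151, -0.014, -0.002]
force: [-0.9, 0.5, 0.2]
grip_width: 0.23
t 25.98 tcp [425.4  24.6  96.2] yaw 17.4 F [-0.9  0.5  0.2] grip 0.23 q [ 0.54  0.19 -0.76  2.13  0.16  0.91 -0.01]
to go m [ 0.0146 -0.0261  0.0038] rotvec [-0.001 -0.028  0.   ] target yaw 17.4
```

```bash
python3 -m creep '[[[0.008,-0.014,0.002],[0,-0.02,0]],[[0.004,-0.007,0],[0,-0.008,0]],[[0,0,0],[0,0,0]],[[0,0,0],[0,0,0]]]';python3 n.py 440 -1.5 80; python3 ov.py lid_round_large 0 0 1.5 0 o7.png
```

```text
time_s: 26.32
tcp_pos: [436.9, 8.4, 97.1]
orientation: [0.988, 0.155, -0.001, -0.002]
force: [-0.3, 0.2, -1.3]
grip_width: 0.231
t 26.32 tcp [436.9   8.4  97.1] yaw 17.8 F [-0.3  0.2 -1.3] grip 0.231 q [ 0.57  0.19 -0.75  2.12  0.16  0.89  0.04]
to go m [ 0.0031 -0.0099 -0.0171] rotvec [-0.004 -0.002  0.   ] target yaw 17.8
scene 0.95 mark [293.7 242.2   1.6] pred [436.9, 8.4, 98.6]
top 0.78 mark [ 2.948e+02  2.429e+02 -2.000e-01] pred [436.9, 8.4, 98.6]
```

View pics/o7.png

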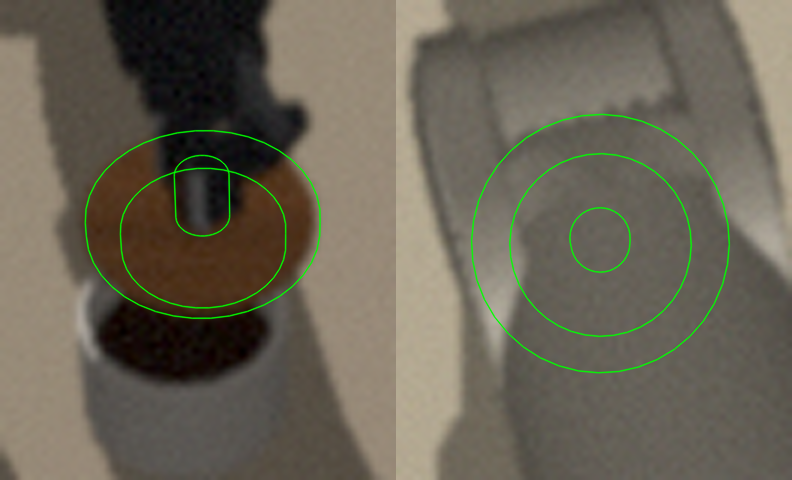

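```bash
python3 -m creep '[[[0.003,-0.006,-0.008],[-0.004,-0.002,0]],[[0.001,-0.002,-0.008],[0,0,0]],[[0,0,0],[0,0,0]],[[0,0,0],[0,0,0]]]';python3 n.py 441 -0.5 65
```

```text
time_s: 26.85
tcp_pos: [441.2, 0.3, 79.4]
orientation: [0.988, 0.156, 0.0, 0.0]
force: [0.1, 0.6, -0.4]
grip_width: 0.234
t 26.85 tcp [4.412e+02 3.000e-01 7.940e+01] yaw 17.9 F [ 0.1  0.6 -0.4] grip 0.234 q [ 0.56  0.23 -0.73  2.13  0.2   0.85  0.02]
to go m [-0.0002 -0.0008 -0.0144] rotvec [0. 0. 0.] target yaw 17.9
```

```bash
python3 -m creep '[[[0,-0.001,-0.007],[0,0,0]],[[0,0,-0.006],[0,0,0]],[[0,0,0],[0,0,0]],[[0,0,0],[0,0,0]]]';python3 n.py 441 -0.5 50.5; python3 ov.py lid_round_large 0 0 1.5 0 o8.png
```

```text
time_s: 27.18
tcp_pos: [440.6, -0.7, 64.3]
orientation: [0.988, 0.156, -0.001, -0.0]
force: [0.1, -0.2, -1.6]
grip_width: 0.237
t 27.18 tcp [440.6  -0.7  64.3] yaw 17.9 F [ 0.1 -0.2 -1.6] grip 0.237 q [ 0.55  0.25 -0.72  2.15  0.23  0.82 -0.  ]
to go m [ 0.0004  0.0002 -0.0138] rotvec [-0.    -0.001  0.   ] target yaw 17.9
scene 0.94 mark [443.1  -3.6  64.6] pred [440.6, -0.7, 65.8]
top 0.87 mark [ 3.412e+02  4.124e+02 -2.000e-01] pred [440.6, -0.7, 65.8]
```

View pics/o8.png

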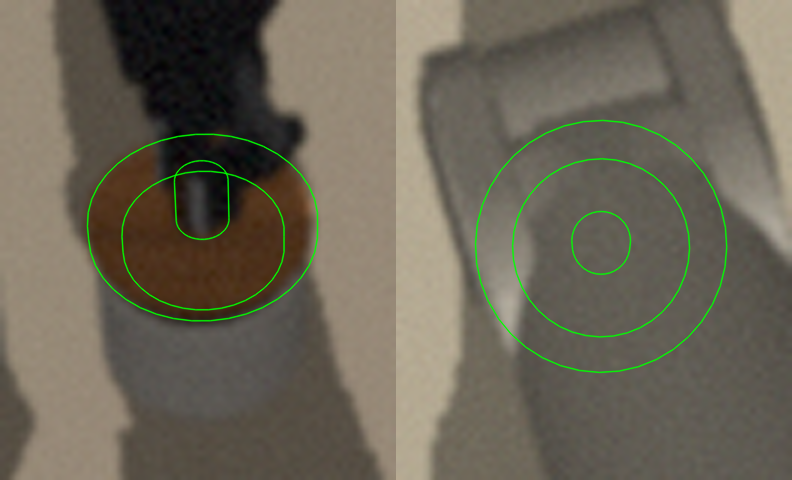

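```bash
python3 -m creep '[[[0,0.001,-0.005],[0,0,0]],[[0,0,-0.004],[0,0,0]],[[0,0,-0.003],[0,0,0]],[[0,0,0],[0,0,0]]]' ;python3 n.py 441 -0.5 50.5;python3 -m creep '[[[0,0,-0.0015],[0,0,0]],[[0,0,-0.001],[0,0,0]],[[0,0,0],[0,0,0]]]' ;python3 n.py 441 -0.5 50.5
```

```text
time_s: 27.72
tcp_pos: [441.9, 0.3, 52.5]
orientation: [0.988, 0.155, 0.001, 0.0]
force: [-0.1, -0.3, -0.9]
grip_width: 0.234
t 27.72 tcp [4.419e+02 3.000e-01 5.250e+01] yaw 17.9 F [-0.1 -0.3 -0.9] grip 0.234 q [ 0.53  0.27 -0.71  2.16  0.25  0.79 -0.03]
to go m [-0.0009 -0.0008 -0.002 ] rotvec [0.001 0.002 0.   ] target yaw 17.9
time_s: 27.97
tcp_pos: [441.9, 0.4, 50.2]
orientation: [0.988, 0.155, 0.0, 0.001]
force: [-0.1, 0.1, -1.2]
grip_width: 0.233
t 27.97 tcp [4.419e+02 4.000e-01 5.020e+01] yaw 17.9 F [-0.1  0.1 -1.2] grip 0.233 q [ 0.53  0.28 -0.71  2.16  0.26  0.79 -0.03]
to go m [-0.0009 -0.0009  0.0003] rotvec [0.001 0.001 0.   ] target yaw 17.9
```

```bash
python3 -m creep '[[[0,0,0],[0,0,0]],[[0,0,0],[0,0,0]],[[0,0,0],[0,0,0]],[[0,0,0],[0,0,0]]]' 0.4; python3 -m creep '[[[0,0,0.01],[0,0,0]],[[0,0,0.02],[0,0,0]],[[0,0,0.03],[0,0,0]],[[0,0.005,0.03],[0,0,0]],[[0.01,0.02,0.02],[0,0,0]]]';python3 -m creep '[[[0.011,0.03,0],[0,0,0]],[[0.011,0.03,0],[0,0,0]],[[0.011,0.03,0],[0,0,0]],[[0.011,0.03,0],[0,0,0]],[[0.011,0.03,0],[0,0,0]]]';python3 n.py 579.5 376 130 17
python3 - <<'E'
from h import *
p=snap('scene','s12.png');cv2.imwrite('pics/s12c.png',cv2.resize(p['pixels'][160:290,230:386,::-1],(720,600),interpolation=cv2.INTER_CUBIC))
E
```

```text
time_s: 28.3
tcp_pos: [442.5, 0.5, 50.4]
orientation: [0.988, 0.155, 0.001, 0.001]
force: [0.5, -0.3, 0.0]
grip_width: 0.601
time_s: 28.72
tcp_pos: [445.3, 22.7, 161.5]
orientation: [0.988, 0.153, -0.006, -0.001]
force: [0.4, 0.3, -0.5]
grip_width: 0.601
time_s: 29.13
tcp_pos: [507.4, 173.8, 172.7]
orientation: [0.989, 0.147, 0.003, 0.003]
force: [-0.3, -0.6, -0.6]
grip_width: 0.599
t 29.13 tcp [507.4 173.8 172.7] yaw 16.9 F [-0.3 -0.6 -0.6] grip 0.599 q [ 0.28  0.3  -0.84  1.83  0.26  1.12 -0.35]
to go m [ 0.0721  0.2022 -0.0427] rotvec [0.006 0.006 0.002] target yaw 17.0
```

View pics/s12c.png

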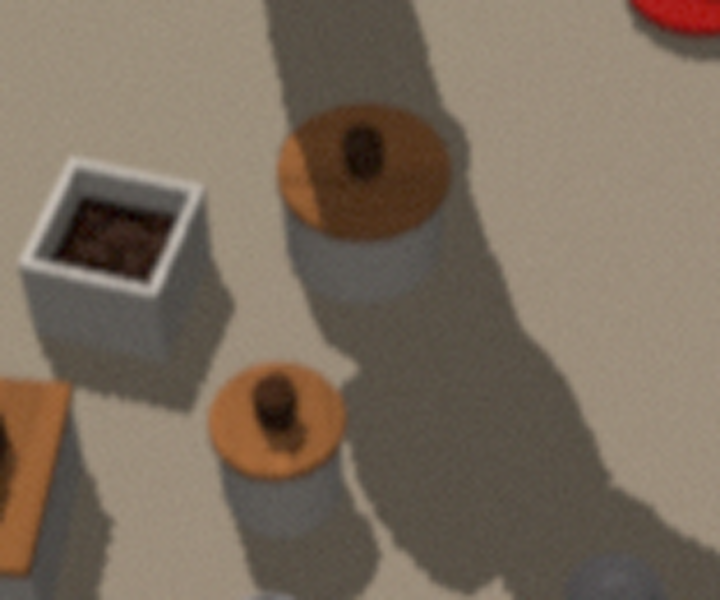

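The large round lid is seated level (crop (363,175)). On to the square lid.

```bash
python3 -m creep '[[[0.011,0.03,0],[0.003,0.003,0]],[[0.011,0.03,0],[0.003,0.003,0]],[[0.011,0.03,0],[0,0,0]],[[0.011,0.03,0],[0,0,0]],[[0.011,0.03,0],[0,0,0]]]';python3 n.py 579.5 376 130 17; python3 -m creep '[[[0.008,0.02,-0.01],[0,0,0]],[[0.004,0.01,-0.015],[0,0,0]],[[0,0,-0.015],[0,0,0]],[[0,0,0],[0,0,0]],[[0,0,0],[0,0,0]]]'; python3 n.py 579.5 376 60 17
```

```text
time_s: 29.6
tcp_pos: [565.3, 331.9, 176.3]
orientation: [0.989, 0.148, 0.002, -0.002]
force: [1.1, 0.7, -0.2]
grip_width: 0.601
t 29.6 tcp [565.3 331.9 176.3] yaw 17.0 F [ 1.1  0.7 -0.2] grip 0.601 q [-0.03  0.53 -0.81  1.54  0.39  1.24 -0.6 ]
to go m [ 0.0142  0.0441 -0.0463] rotvec [-0.004  0.003  0.   ] target yaw 17.0
time_s: 30.02
tcp_pos: [576.8, 371.8, 137.6]
orientation: [0.988, 0.152, 0.002, -0.006]
force: [-0.1, 0.3, 0.1]
grip_width: 0.6
t 30.02 tcp [576.8 371.8 137.6] yaw 17.5 F [-0.1  0.3  0.1] grip 0.6 q [-0.11  0.61 -0.78  1.5   0.44  1.2  -0.65]
to go m [ 0.0027  0.0042 -0.0776] rotvec [-0.013  0.002 -0.008] target yaw 17.0
```

```bash
python3 -m creep '[[[0.002,0.002,-0.02],[-0.012,0.002,-0.008]],[[0,0,-0.02],[0,0,0]],[[0,0,-0.02],[0,0,0]],[[0,0,-0.01],[0,0,0]],[[0,0,0],[0,0,0]]]'; python3 n.py 579.5 376 -1.5 17
python3 - <<'E'
from h import *
p=snap('scene','s13.png');cv2.imwrite('pics/s13c.png',cv2.resize(p['pixels'][170:270,405:525,::-1],(720,600),interpolation=cv2.INTER_CUBIC))
E
```

```text
time_s: 30.43
tcp_pos: [581.6, 366.8, 67.3]
orientation: [0.99, 0.144, 0.002, 0.002]
force: [-1.4, 0.4, -0.4]
grip_width: 0.597
t 30.43 tcp [581.6 366.8  67.3] yaw 16.5 F [-1.4  0.4 -0.4] grip 0.597 q [-0.13  0.68 -0.74  1.55  0.5   1.1  -0.71]
to go m [-0.0021  0.0092 -0.0688] rotvec [0.003 0.005 0.008] target yaw 17.0
```

View pics/s13c.png

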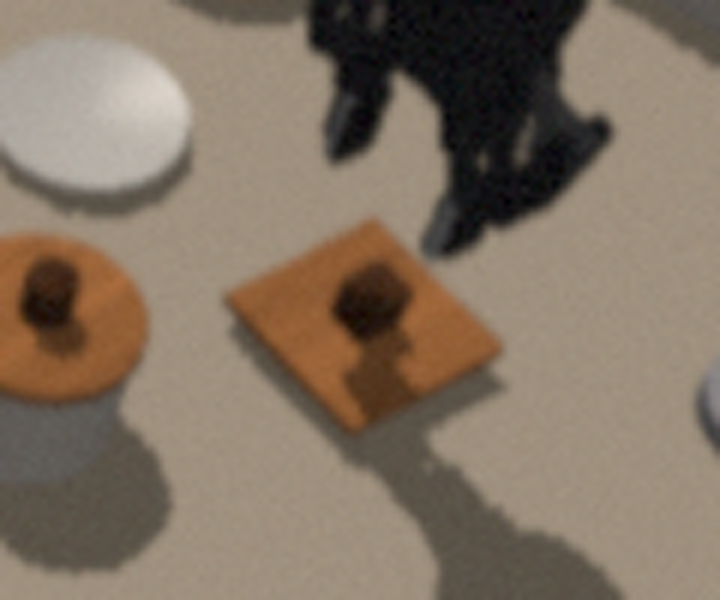

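The square lid's knob is at crop (370,300), with the jaws above it and aligned. I'll correct y and descend.

```bash
python3 -m creep '[[[-0.002,0.007,-0.012],[0.003,0.004,0.008]],[[0,0.002,-0.015],[0,0,0]],[[0,0,-0.008],[0,0,0]],[[0,0,0],[0,0,0]],[[0,0,0],[0,0,0]]]'; python3 n.py 579.5 376 -1.5 17
```

```text
time_s: 30.9
tcp_pos: [581.8, 377.4, 33.1]
orientation: [0.989, 0.147, 0.003, -0.001]
force: [-0.7, 0.5, -0.0]
grip_width: 0.6
t 30.9 tcp [581.8 377.4  33.1] yaw 16.9 F [-0.7  0.5 -0. ] grip 0.6 q [-0.16  0.72 -0.72  1.56  0.53  1.05 -0.73]
to go m [-0.0023 -0.0014 -0.0346] rotvec [-0.003  0.006  0.001] target yaw 17.0
```

```bash
python3 -m creep '[[[-0.002,0,-0.012],[-0.002,0.005,0]],[[-0.001,0,-0.012],[0,0,0]],[[0,0,-0.006],[0,0,0]],[[0,0,0],[0,0,0]],[[0,0,0],[0,0,0]]]'; python3 n.py 579.5 376 -1.5 17
python3 - <<'E'
from h import *
p=snap('scene','s14.png');cv2.imwrite('pics/s14c.png',cv2.resize(p['pixels'][170:270,405:525,::-1],(720,600),interpolation=cv2.INTER_CUBIC))
E
```

```text
time_s: 31.32
tcp_pos: [578.5, 377.7, 0.2]
orientation: [0.989, 0.147, 0.0, -0.001]
force: [0.9, -0.1, 0.3]
grip_width: 0.602
t 31.32 tcp [5.785e+02 3.777e+02 2.000e-01] yaw 16.9 F [ 0.9 -0.1  0.3] grip 0.602 q [-0.17  0.76 -0.7   1.58  0.56  1.01 -0.75]
to go m [ 0.001  -0.0017 -0.0017] rotvec [-0.001  0.001  0.001] target yaw 17.0
```

View pics/s14c.png

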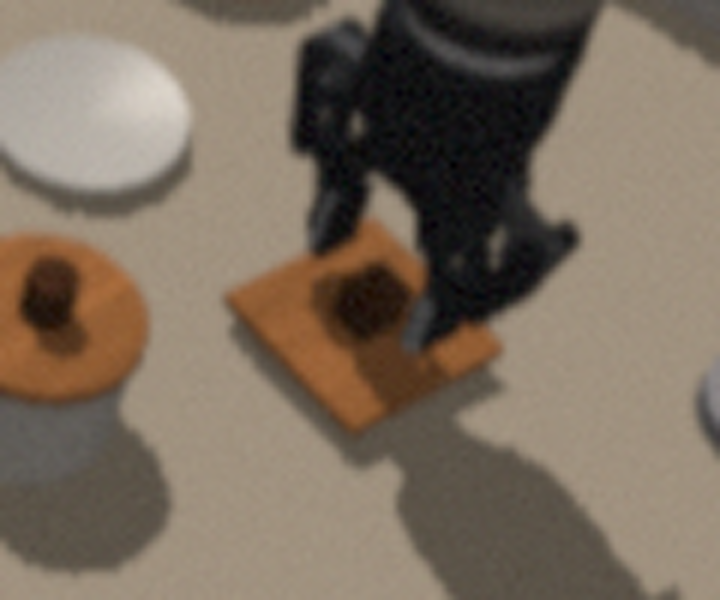

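The tips at (325,245) and (420,345) are centred on the knob. Closing.

```bash
python3 -m creep '[[[0,-0.001,-0.002],[0,0,0]],[[0,0,0],[0,0,0]]]'; python3 -m creep '[[[0,0,0],[0,0,0]],[[0,0,0],[0,0,0]],[[0,0,0],[0,0,0]],[[0,0,0],[0,0,0]]]' 1 45; python3 n.py 579.5 376 -1.5 17;python3 -m creep '[[[0,0,0.01],[0,0,0]],[[0,0,0.02],[0,0,0]],[[0,0,0.02],[0,0,0]],[[0,0,0],[0,0,0]]]'; python3 ov.py lid_square 0 0 1.5 17 o9.png
```

```text
time_s: 31.53
tcp_pos: [578.7, 376.7, -1.5]
orientation: [0.989, 0.147, 0.001, -0.001]
force: [-0.7, -0.4, -0.4]
grip_width: 0.597
time_s: 31.87
tcp_pos: [579.8, 377.3, 0.1]
orientation: [0.989, 0.147, 0.002, -0.001]
force: [0.2, -0.8, -1.4]
grip_width: 0.246
t 31.87 tcp [5.798e+02 3.773e+02 1.000e-01] yaw 16.9 F [ 0.2 -0.8 -1.4] grip 0.246 q [-0.17  0.76 -0.7   1.58  0.56  1.   -0.75]
to go m [-0.0003 -0.0013 -0.0016] rotvec [-0.003  0.004  0.002] target yaw 17.0
time_s: 32.2
tcp_pos: [578.4, 376.3, 51.7]
orientation: [0.989, 0.147, 0.0, -0.0]
force: [0.9, 0.9, 0.6]
grip_width: 0.243
scene 0.84 mark [578.7 376.5  54.6] pred [578.4, 376.3, 53.2]
```

View pics/o9.png

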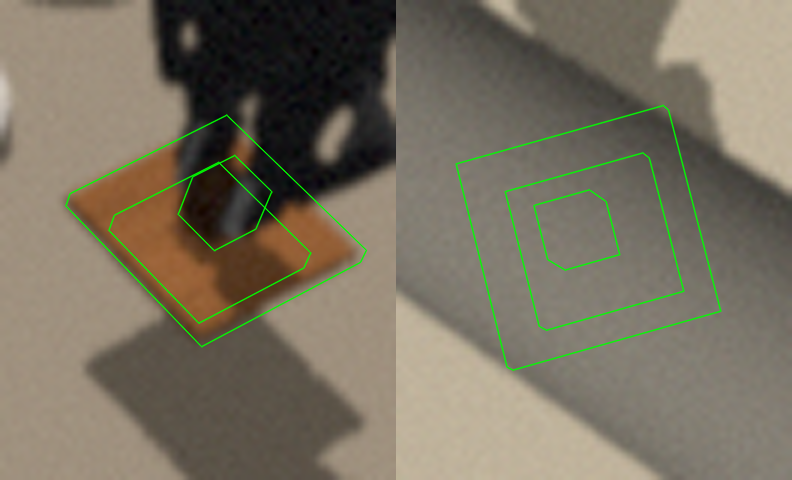

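The square lid is held squarely. I'll carry it high over the others to the square canister, turning to yaw −29.8°.

```bash
python3 -m creep '[[[0,0,0.025],[0,0,0]],[[0,0,0.03],[0,0,0]],[[0,0,0.03],[0,0,0]],[[0,0,0.02],[0,0,0]],[[-0.004,-0.015,0.005],[0,0,-0.06]]]';python3 -m creep '[[[-0.007,-0.028,0],[0,0,-0.08]],[[-0.007,-0.028,0],[0,0,-0.08]],[[-0.007,-0.028,0],[0,0,-0.08]],[[-0.007,-0.028,0],[0,0,-0.08]],[[-0.007,-0.028,0],[0,0,-0.08]]]'; python3 n.py 442.4 -140.8 150 -29.8
```

```text
time_s: 32.82
tcp_pos: [565.3, 356.3, 149.5]
orientation: [0.993, 0.119, -0.012, 0.004]
force: [0.8, 0.9, -0.4]
grip_width: 0.241
time_s: 33.23
tcp_pos: [525.7, 216.8, 146.7]
orientation: [0.996, -0.086, -0.015, -0.001]
force: [-0.5, -0.5, -1.4]
grip_width: 0.243
t 33.23 tcp [525.7 216.8 146.7] yaw -9.8 F [-0.5 -0.5 -1.4] grip 0.243 q [ 0.12  0.39 -0.73  1.76  0.26  1.12 -0.87]
to go m [-0.0833 -0.3576  0.0033] rotvec [-0.01  -0.028 -0.348] target yaw -29.8
```

```bash
python3 -m creep '[[[-0.006,-0.028,0.002],[-0.005,-0.014,-0.07]],[[-0.006,-0.028,0.002],[-0.005,-0.014,-0.07]],[[-0.006,-0.028,0],[0,0,-0.07]],[[-0.006,-0.028,0],[0,0,-0.06]],[[-0.006,-0.028,0],[0,0,-0.03]]]'; python3 n.py 442.4 -140.8 140 -29.8;python3 -m creep '[[[-0.005,-0.028,0],[0,-0.005,0]],[[-0.005,-0.028,0],[0,-0.005,0]],[[-0.005,-0.028,0],[0,0,0]],[[-0.004,-0.028,0],[0,0,0]],[[-0.004,-0.025,0],[0,0,0]]]'; python3 n.py 442.4 -140.8 140 -29.8
```

```text
time_s: 33.65
tcp_pos: [489.0, 67.7, 145.1]
orientation: [0.97, -0.242, -0.004, 0.004]
force: [-0.2, -1.0, -0.9]
grip_width: 0.238
t 33.65 tcp [489.   67.7 145.1] yaw -28.0 F [-0.2 -1.  -0.9] grip 0.238 q [ 0.34  0.22 -0.64  1.95  0.16  1.03 -0.86]
to go m [-0.0466 -0.2085 -0.0051] rotvec [ 0.005 -0.011 -0.031] target yaw -29.8
time_s: 34.07
tcp_pos: [458.5, -77.4, 140.5]
orientation: [0.97, -0.243, -0.004, 0.004]
force: [0.5, 0.4, -1.2]
grip_width: 0.239
t 34.07 tcp [458.5 -77.4 140.5] yaw -28.2 F [ 0.5  0.4 -1.2] grip 0.239 q [ 0.57  0.16 -0.54  2.02  0.11  1.   -0.52]
to go m [-0.0161 -0.0634 -0.0005] rotvec [ 0.006 -0.01  -0.029] target yaw -29.8
```

```bash
python3 -m creep '[[[-0.006,-0.025,0],[0.005,-0.009,-0.02]],[[-0.005,-0.018,0],[0,-0.003,0]],[[-0.001,-0.005,-0.01],[0,0,0]],[[0,0,-0.01],[0,0,0]],[[0,0,0],[0,0,0]]]'; python3 n.py 442.4 -140.8 90 -29.8; python3 -m creep '[[[0,0,0],[0,0,0]],[[0,0,0],[0,0,0]]]'; python3 n.py 442.4 -140.8 90 -29.8
```

```text
time_s: 34.48
tcp_pos: [440.5, -133.4, 114.7]
orientation: [0.966, -0.259, -0.002, 0.001]
force: [-0.4, 0.8, -1.2]
grip_width: 0.24
t 34.48 tcp [ 440.5 -133.4  114.7] yaw -30.0 F [-0.4  0.8 -1.2] grip 0.24 q [ 0.65  0.18 -0.49  2.06  0.11  0.93 -0.43]
to go m [ 0.0019 -0.0074 -0.0247] rotvec [ 0.001 -0.005  0.004] target yaw -29.8
time_s: 34.65
tcp_pos: [439.9, -130.1, 112.8]
orientation: [0.966, -0.257, -0.004, 0.0]
force: [0.8, 0.9, -0.4]
grip_width: 0.243
t 34.65 tcp [ 439.9 -130.1  112.8] yaw -29.8 F [ 0.8  0.9 -0.4] grip 0.243 q [ 0.64  0.18 -0.49  2.06  0.11  0.93 -0.43]
to go m [ 0.0025 -0.0107 -0.0228] rotvec [-0.002 -0.009 -0.   ] target yaw -29.8
```

```bash
python3 -m creep '[[[0.002,-0.007,-0.008],[-0.002,-0.008,0]],[[0.001,-0.003,-0.008],[0,0,0]],[[0,0,0],[0,0,0]],[[0,0,0],[0,0,0]]]'; python3 n.py 442.4 -140.8 80 -29.8; python3 ov.py lid_square 0 0 1 -29.8 o10.png
```

```text
time_s: 34.98
tcp_pos: [445.3, -134.8, 96.2]
orientation: [0.968, -0.252, 0.0, -0.001]
force: [-0.8, -0.4, -1.0]
grip_width: 0.24
t 34.98 tcp [ 445.3 -134.8   96.2] yaw -29.2 F [-0.8 -0.4 -1. ] grip 0.24 q [ 0.64  0.21 -0.49  2.07  0.13  0.89 -0.43]
to go m [-0.0029 -0.006  -0.0162] rotvec [-0.002  0.001 -0.01 ] target yaw -29.8
scene 0.74 mark [ 446.1 -136.9   95.6] pred [445.3, -134.8, 97.2]
top 0.73 mark [591.5 -79.   52.9] pred [445.3, -134.8, 97.2]
```

View pics/o10.png

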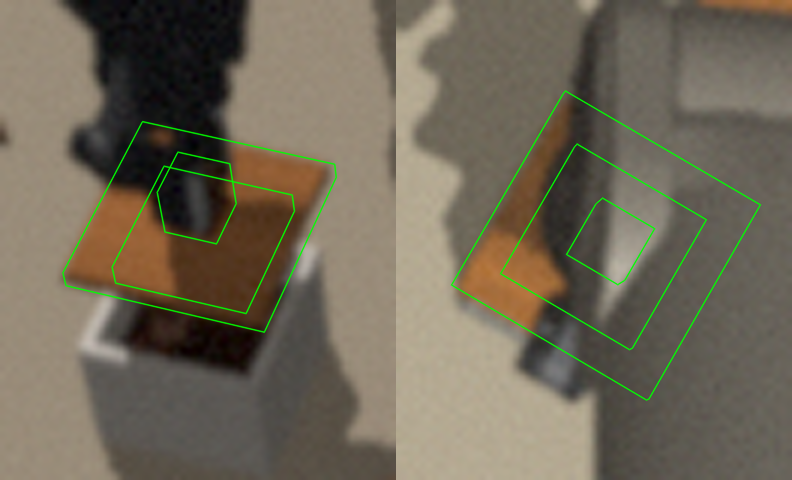

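The outline matches in both views. I'll centre and lower.

```bash
python3 -m creep '[[[-0.002,-0.005,-0.007],[-0.002,0.001,-0.01]],[[-0.001,-0.002,-0.006],[0,0,0]],[[0,0,0],[0,0,0]],[[0,0,0],[0,0,0]]]'; python3 n.py 442.4 -140.8 66 -29.8
```

```text
time_s: 35.52
tcp_pos: [442.4, -143.5, 83.1]
orientation: [0.966, -0.258, 0.001, 0.001]
force: [1.1, 0.7, -1.1]
grip_width: 0.248
t 35.52 tcp [ 442.4 -143.5   83.1] yaw -29.9 F [ 1.1  0.7 -1.1] grip 0.248 q [ 0.65  0.23 -0.48  2.08  0.14  0.86 -0.44]
to go m [ 0.      0.0027 -0.0171] rotvec [0.002 0.002 0.002] target yaw -29.8
```

```bash
python3 -m creep '[[[0,0.002,-0.008],[0.002,0.002,0]],[[0,0,-0.007],[0,0,0]],[[0,0,0],[0,0,0]],[[0,0,0],[0,0,0]]]'; python3 n.py 442.4 -140.8 52 -29.8; python3 ov.py lid_square 0 0 1 -29.8 o11.png
```

```text
time_s: 35.85
tcp_pos: [442.0, -141.4, 66.2]
orientation: [0.966, -0.259, -0.001, -0.0]
force: [1.5, 0.2, -0.7]
grip_width: 0.241
t 35.85 tcp [ 442.  -141.4   66.2] yaw -30.0 F [ 1.5  0.2 -0.7] grip 0.241 q [ 0.64  0.26 -0.47  2.1   0.16  0.82 -0.46]
to go m [ 0.0004  0.0006 -0.0142] rotvec [-0.001 -0.001  0.003] target yaw -29.8
scene 0.6 mark [ 441.1 -142.9   67.9] pred [442.0, -141.4, 67.2]
top 0.7 mark [ 436.3 -142.9   66.2] pred [442.0, -141.4, 67.2]
```

View pics/o11.png

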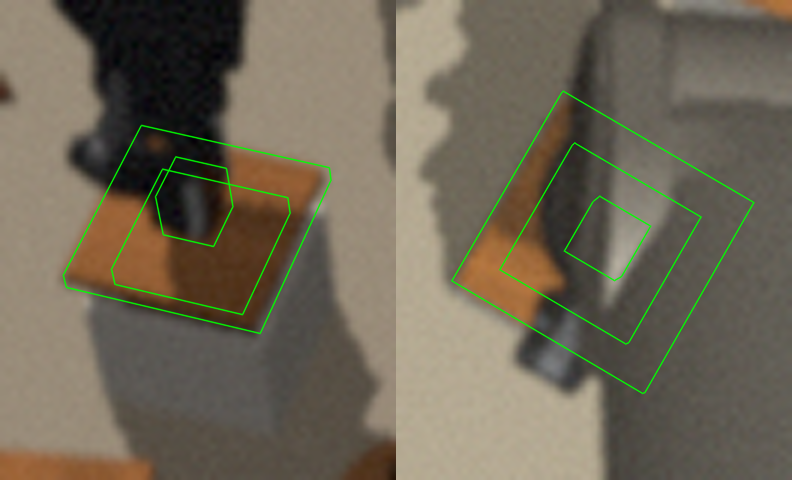

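```bash
python3 -m creep '[[[0,0.0015,-0.005],[0,0,0]],[[0,0,-0.004],[0,0,0]],[[0,0,-0.003],[0,0,0]],[[0,0,0],[0,0,0]]]' ;python3 n.py 442.4 -140.8 52 -29.8;python3 -m creep '[[[0,0,-0.0015],[0,0,0]],[[0,0,0],[0,0,0]],[[0,0,0],[0,0,0]]]' ;python3 n.py 442.4 -140.8 52 -29.8
python3 - <<'E'
from h import *
p=snap('scene','s15.png');cv2.imwrite('pics/s15c.png',cv2.resize(p['pixels'][170:250,205:301,::-1],(720,600),interpolation=cv2.INTER_CUBIC))
E
```

```text
time_s: 36.38
tcp_pos: [443.2, -140.1, 54.4]
orientation: [0.966, -0.259, 0.001, -0.0]
force: [0.6, 0.1, -0.2]
grip_width: 0.242
t 36.38 tcp [ 443.2 -140.1   54.4] yaw -30.0 F [ 0.6  0.1 -0.2] grip 0.242 q [ 0.63  0.27 -0.47  2.11  0.17  0.79 -0.47]
to go m [-0.0008 -0.0007 -0.0024] rotvec [0.    0.002 0.003] target yaw -29.8
time_s: 36.63
tcp_pos: [443.0, -140.0, 52.4]
orientation: [0.966, -0.259, 0.001, -0.0]
force: [0.1, -0.6, -0.8]
grip_width: 0.239
t 36.63 tcp [ 443.  -140.    52.4] yaw -30.0 F [ 0.1 -0.6 -0.8] grip 0.239 q [ 0.63  0.28 -0.47  2.11  0.18  0.79 -0.48]
to go m [-0.0006 -0.0008 -0.0004] rotvec [0.    0.001 0.003] target yaw -29.8
```

View pics/s15c.png

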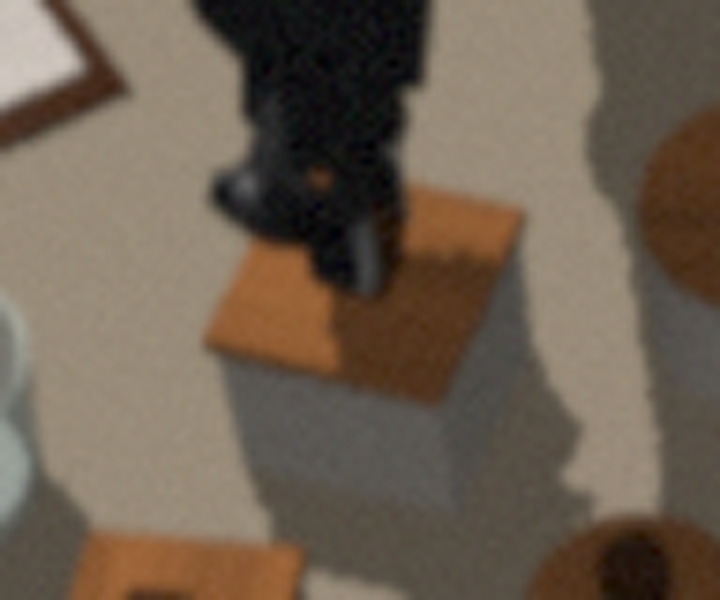

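The plate looks flush on the rim (crop (365,310)). One more millimetre, then release, raise and check everything.

```bash
python3 -m creep '[[[0,0,-0.001],[0,0,0]],[[0,0,0],[0,0,0]]]'; python3 -m creep '[[[0,0,0],[0,0,0]],[[0,0,0],[0,0,0]],[[0,0,0],[0,0,0]],[[0,0,0],[0,0,0]]]' 0.4; python3 -m creep '[[[0,0,0.01],[0,0,0]],[[0,0,0.02],[0,0,0]],[[0,0,0.03],[0,0,0]],[[0,0,0.03],[0,0,0]],[[0,0,0.03],[0,0,0]]]';python3 -m creep '[[[0,-0.03,0.03],[0,0,0]],[[0,-0.03,0.02],[0,0,0]],[[0,-0.03,0],[0,0,0]],[[0,-0.03,0],[0,0,0]],[[0,-0.03,0],[0,0,0]]]'; python3 -m creep '[[[-0.01,-0.03,0.01],[0,0,0]],[[-0.01,-0.03,0],[0,0,0]],[[-0.01,-0.03,0],[0,0,0]],[[-0.01,-0.03,0],[0,0,0]],[[-0.01,-0.02,0],[0,0,0]]]'; python3 n.py 300 -500 250
```

```text
time_s: 36.85
tcp_pos: [443.4, -140.2, 51.6]
orientation: [0.966, -0.259, 0.001, -0.0]
force: [-0.3, -0.4, -0.8]
grip_width: 0.244
time_s: 37.18
tcp_pos: [444.0, -140.4, 52.1]
orientation: [0.966, -0.259, 0.002, -0.0]
force: [0.3, -0.4, -0.9]
grip_width: 0.603
time_s: 37.6
tcp_pos: [437.3, -137.9, 172.5]
orientation: [0.966, -0.258, -0.006, -0.001]
force: [0.2, -0.4, 0.2]
grip_width: 0.598
time_s: 38.02
tcp_pos: [443.6, -284.6, 238.7]
orientation: [0.968, -0.249, 0.005, 0.0]
force: [1.0, 0.3, -0.6]
grip_width: 0.599
time_s: 38.43
tcp_pos: [393.0, -432.2, 255.1]
orientation: [0.969, -0.248, 0.009, 0.001]
force: [-0.7, -0.1, -0.3]
grip_width: 0.604
t 38.43 tcp [ 393.  -432.2  255.1] yaw -28.7 F [-0.7 -0.1 -0.3] grip 0.604 q [ 0.99  0.24 -0.28  1.63  0.06  1.26  0.2 ]
to go m [-0.093  -0.0678 -0.0051] rotvec [ 0.007  0.016 -0.   ] target yaw -28.7
```

```bash
python3 -m creep '[[[-0.03,-0.02,0],[0,0,0]],[[-0.03,-0.02,0],[0,0,0]],[[-0.03,-0.02,0],[0,0,0]],[[0,0,0],[0,0,0]],[[0,0,0],[0,0,0]]]'
cat > chk.py <<'E'
from fit import *
from scipy.optimize import minimize
P={c:arm.get_image(c) for c in("top","scene")}
im={c:P[c]['pixels'][:,:,::-1].copy() for c in P}
C={"round_large":(440.2,-1.4,0),"round_small":(590.5,-78.5,0),"square":(442.2,-140.8,np.radians(-29.9)),"oblong":(586.3,-225.8,-.33)}
for k,v in C.items():
    n='lid_'+k;obs=[]
    for c,p in P.items():
        t=proj(p,[v[0],v[1],75]);b=None
        for d in arm.masks_of(p,n):
            ys,xs=np.where(d['mask'])
            if len(xs) and np.hypot(xs.mean()-t[0],ys.mean()-t[1])<12:b=d;break
        if b is None: print(n,c,'none');continue
        r=fit([(p,b['mask'])],n,v,'round' in n,z0=52);print(n,c,round(b['conf'],2),np.round(r,2),'d',np.round([r[0]-v[0],r[1]-v[1]],1))
    for c,p in P.items():
        for d in arm.mark_of(p,n):
            w=world(p,d['location'])
            if np.hypot(w[0]-v[0],w[1]-v[1])<40: print('   mark',c,w.round(1));break
        for nn,z0 in((n,52),('canister_'+k,0)):
            for h in outl(p,nn,*v,z0=z0): cv2.polylines(im[c],[np.round(h*16).astype(np.int32)],True,(0,255,0),1,cv2.LINE_AA,4)
cv2.imwrite('pics/fin_top.png',cv2.resize(P['top']['pixels'][180:340,270:470,::-1],(750,600),interpolation=cv2.INTER_CUBIC))
cv2.imwrite('pics/fin_scene.png',cv2.resize(P['scene']['pixels'][170:310,160:346,::-1],(797,600),interpolation=cv2.INTER_CUBIC))
cv2.imwrite('pics/fin_ov.png',cv2.resize(im['scene'][170:310,160:346],(797,600),interpolation=cv2.INTER_CUBIC))
for n in('canister_closed','cupping_glass'):
    for c,p in P.items():
        for d in arm.mark_of(p,n)[:1]: print(n,c,world(p,d['location']).round(0))
E
python3 chk.py
```

```text
time_s: 38.85
tcp_pos: [294.6, -500.0, 258.7]
orientation: [0.968, -0.251, 0.01, 0.003]
force: [0.4, 0.8, -0.2]
grip_width: 0.594
lid_round_large top 0.86 [ 4.4205e+02 -6.0000e-01  6.0000e-02  3.0000e-02] d [1.8 0.8]
lid_round_large scene 0.64 [4.3719e+02 2.3000e-01 2.0000e-01 9.0000e-02] d [-3.   1.6]
   mark top [441.9  -2.3  50.8]
   mark scene [ 4.436e+02 -4.000e-01  5.290e+01]
lid_round_small top 0.85 [ 5.9203e+02 -7.9290e+01  9.0000e-02  5.0000e-02] d [ 1.5 -0.8]
lid_round_small scene 0.68 [ 5.8902e+02 -7.8140e+01 -2.0000e-02  6.0000e-02] d [-1.5  0.4]
   mark top [592.  -80.1  51.5]
   mark scene [590.5 -78.1  52.9]
lid_square top 0.66 [ 4.4334e+02 -1.4023e+02 -5.2000e-01  5.0000e-02] d [1.1 0.6]
lid_square scene 0.79 [ 4.3995e+02 -1.4209e+02 -5.3000e-01  6.0000e-02] d [-2.3 -1.3]
   mark top [ 442.5 -141.7   51.9]
   mark scene [ 444.5 -140.3   53.4]
lid_oblong top 0.73 [ 5.8796e+02 -2.2646e+02 -3.3000e-01  4.0000e-02] d [ 1.7 -0.7]
lid_oblong scene 0.74 [ 5.8693e+02 -2.2719e+02  2.8000e+00  9.0000e-02] d [ 0.6 -1.4]
   mark top [ 588.2 -223.8   50.5]
   mark scene [ 584.9 -229.    44.9]
canister_closed top [582. 224.  -1.]
canister_closed scene [579. 223.  -4.]
cupping_glass top [ 445. -296.   -1.]
cupping_glass scene [ 441. -293.   -0.]
```

View pics/fin_scene.png

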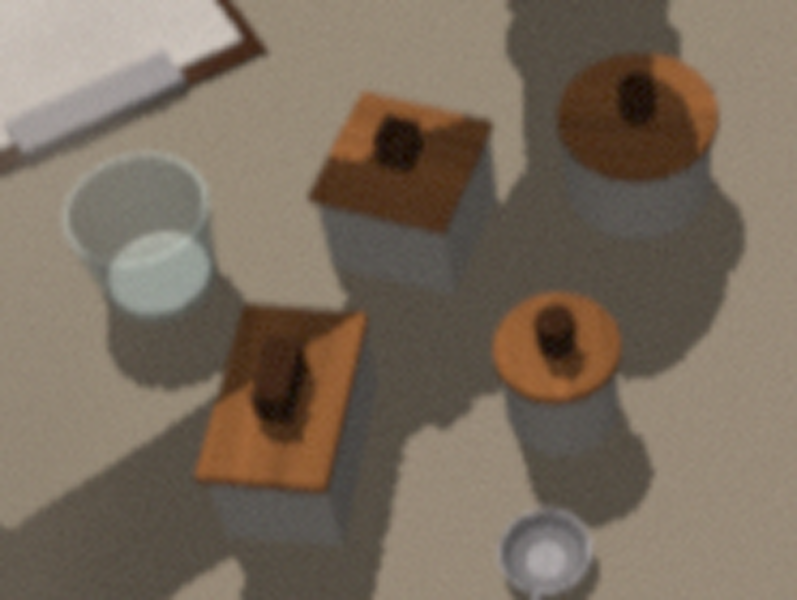

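View pics/fin_top.png

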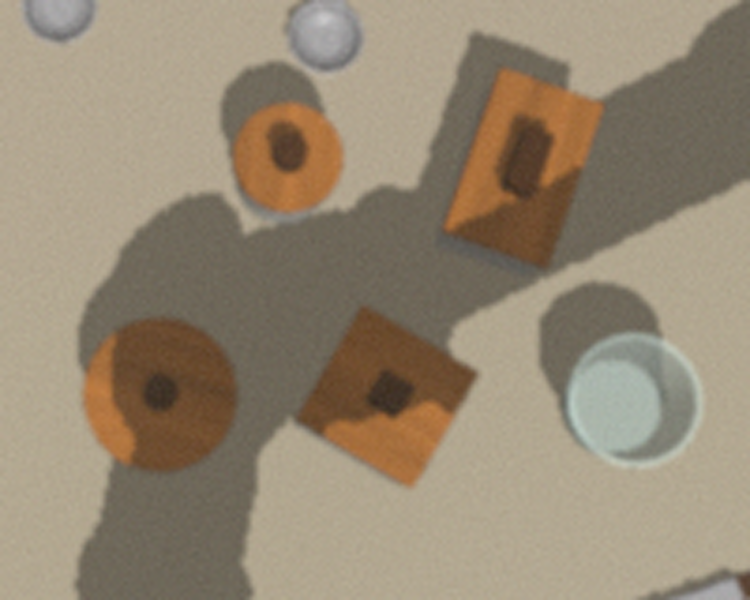

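View pics/fin_ov.png

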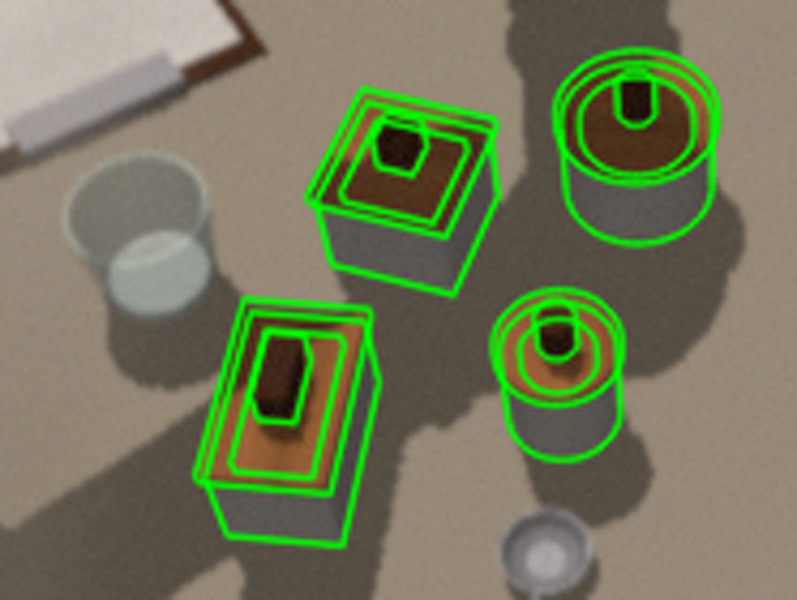

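All four lids sit flush and level, and the canisters, glass and closed canister are where they were. The gripper is clear and empty, so I'm handing in.

```bash
python3 -c "
from workcell import arm
print(arm.sign_off(), arm.get_state()['time_s'])"
```

```text
the job is handed in; nothing more can be done
the job is handed in; nothing more can be done
```

All four canisters are closed with their own wooden lids, each lowered onto the rim and released there, and I handed the job in at about 41 s (limit 106 s). The hand-in reports no verdict.

**Final checks:**
- **Sideways fit:** in the last pictures the lids were within about 3.5 mm of their canisters' initially measured centres, against 10 mm allowed.
- **Height:** seven of the eight network height readings were 50.5 to 53.4 mm, against 52 mm when seated. One disagreed: the scene camera read the oblong lid at 44.9 mm, while the top camera read 50.5 mm and the model outline overlaid at 52 mm matched the picture. I took the 44.9 mm for a detection error.
- **Left alone:** the glass and the closed canister are where they were, to within a few millimetres of measuring noise.

**Sensor disagreements:**
- **Tool height:** the reported height was about 28 mm lower than where the fingertips showed in the pictures. My first grasp closed on nothing, above the small lid's knob. Pressing the shut fingers gently on the knob and comparing the pictures gave the offset I then used.
- **Force:** the force reading stayed near zero during that press, so I judged seating by height and pictures, not force.

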